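# Peg up and clamp an apron rail in the marbling studio

### The job

Press every red-topped wooden peg from the crate fully home and upright into a hole of its own in the wooden rail (any holes will do), and stand the orange-handled clamping block in the gap between the rail and the red jaw. Once all that is in and let go, press the treadle down to its stop and keep it there for a good second, then let it come up. Finish with the clamping block and the blue-lidded glue pot both standing upright in the yellow tray, pegs still home, and do not disturb the ink jars and the palette knife.

Things in the scene. Friction and masses are not known exactly. Their poses are not given: they have to be found in the camera images.
- clamp: Treadle clamp, fixed: green base 150 (x) x 360 (y) x 15 mm, origin at the centre of its underside. On it, from the robot side: wooden rail 46 x 196 x 45 mm (centre x=-47, y=+80 mm; top 60 mm above the bench), a 52 mm gap, the red sliding jaw 24 x 180 x 40 mm (top 56 mm above the bench). Treadle at the -y end (centre line y=-105 mm).
- hole0 (a point): Centre of the mouth of blind hole 0 in the rail (round, 27.2 mm wide, 30 mm deep, sharp-edged, no chamfer), level with the rail's top. Holes lie in a row along the clamp's y, 46 mm apart; axes those of the clamp.
- hole1 (a point): Centre of the mouth of blind hole 1 in the rail (round, 27.2 mm wide, 30 mm deep, sharp-edged, no chamfer), level with the rail's top. Holes lie in a row along the clamp's y, 46 mm apart; axes those of the clamp.
- hole2 (a point): Centre of the mouth of blind hole 2 in the rail (round, 27.2 mm wide, 30 mm deep, sharp-edged, no chamfer), level with the rail's top. Holes lie in a row along the clamp's y, 46 mm apart; axes those of the clamp.
- hole3 (a point): Centre of the mouth of blind hole 3 in the rail (round, 27.2 mm wide, 30 mm deep, sharp-edged, no chamfer), level with the rail's top. Holes lie in a row along the clamp's y, 46 mm apart; axes those of the clamp.
- bed (a point): Centre of the floor of the gap, on the base plate (15 mm above the bench), where the clamping block stands; axes those of the clamp. Room here: 52 mm in x between rail and open jaw, y ends open. The pressed treadle moves the jaw 7 mm towards -x, so the block is just held.
- treadle (a joint): Hinge of the steel treadle, a plate 125 x 66 x 8 mm hinged about the clamp's y at the +x end (clamp x=+55, y=-105, 30 mm above the bench). 0 = up (rest; the robot-side end is raised), 0.28 rad = down on its stop. A spring returns it: at the pad point it takes about 5 N to start and 11 N at the stop.
- treadle_pad (a point): Point on the rubber top of the treadle to press, on its centre line, 100 mm from the hinge towards the robot; about 64 mm above the bench at rest and 37 mm when down (it travels about 27 mm downwards and 6 mm towards -x of the clamp). Moves with the treadle.
- caul: Clamping block (caul), loose, about 0.22 kg: pale wooden foot 44 (x) x 120 (y) x 45 (z) mm with an orange upright grip fin 20 (x) x 60 (y) mm on top that reaches from 45 to 96 mm above its underside. Origin: centre of the underside. Stands in the gap with its y along the clamp's y (either way round).
- crate: Plywood peg crate, fixed, 60 (x) x 210 (y) x 28 mm, walls and floor 5 mm, four pockets about 50 (x) x 46 (y) mm in a row along y. Origin: centre of the underside.
- peg0: Plain beech peg, loose, about 50 g, 26 mm diameter, 80 mm long, square-cut foot, top painted red; stands upright in a crate pocket. Origin: centre of its lower end; z up along the peg. Home in a hole, its lower end is 30 mm below the hole's mouth. May be absent.
- peg1: Plain beech peg, loose, about 50 g, 26 mm diameter, 80 mm long, square-cut foot, top painted red; stands upright in a crate pocket. Origin: centre of its lower end; z up along the peg. Home in a hole, its lower end is 30 mm below the hole's mouth. May be absent.
- peg2: Plain beech peg, loose, about 50 g, 26 mm diameter, 80 mm long, square-cut foot, top painted red; stands upright in a crate pocket. Origin: centre of its lower end; z up along the peg. Home in a hole, its lower end is 30 mm below the hole's mouth. May be absent.
- peg3: Plain beech peg, loose, about 50 g, 26 mm diameter, 80 mm long, square-cut foot, top painted red; stands upright in a crate pocket. Origin: centre of its lower end; z up along the peg. Home in a hole, its lower end is 30 mm below the hole's mouth. May be absent.
- gluepot: Closed white glue pot with yellow band and blue lid, loose, about 0.22 kg, 61 mm diameter, 72 mm tall. Origin: centre of the underside.
- tray: Yellow plastic tray, fixed, 150 (x) x 180 (y) x 18 mm outside, walls and floor 5 mm. Origin: centre of the underside. Block and pot fit side by side: block along x on one half, pot on the other.
- ink_red: Bystander: glass ink jar, red, 56 mm diameter, 76 mm tall, with brushes up to 190 mm. Origin: centre of underside.
- ink_black: Bystander: glass ink jar, black, same size, with brushes. Origin: centre of underside.
- ink_violet: Bystander: glass ink jar, violet, same size, no brushes. Origin: centre of underside.
- ink_green: Bystander: glass ink jar, green, same size, no brushes. Origin: centre of underside.
- palette_knife: Bystander: palette knife 200 mm long lying on the bench.

How it is judged:
On the way, in this order (a step that is already met when the one before it is completed fails the run):
1. all pegs present are home in holes and the clamping block stands in the gap, all let go (((horizontal distance between peg0 and hole0 below 0.004 m and z of peg0 in the frame of hole0 below -0.026 m) or (horizontal distance between peg0 and hole1 below 0.004 m and z of peg0 in the frame of hole1 below -0.026 m) or (horizontal distance between peg0 and hole2 below 0.004 m and z of peg0 in the frame of hole2 below -0.026 m) or (horizontal distance between peg0 and hole3 below 0.004 m and z of peg0 in the frame of hole3 below -0.026 m)) and angle between each of peg0, peg1, peg2, peg3's own z axis and vertical below 0.08 rad and linear speed of each of peg0, peg1, peg2, peg3 below 0.03 m/s and ((horizontal distance between peg1 and hole0 below 0.004 m and z of peg1 in the frame of hole0 below -0.026 m) or (horizontal distance between peg1 and hole1 below 0.004 m and z of peg1 in the frame of hole1 below -0.026 m) or (horizontal distance between peg1 and hole2 below 0.004 m and z of peg1 in the frame of hole2 below -0.026 m) or (horizontal distance between peg1 and hole3 below 0.004 m and z of peg1 in the frame of hole3 below -0.026 m)) and ((horizontal distance between peg2 and hole0 below 0.004 m and z of peg2 in the frame of hole0 below -0.026 m) or (horizontal distance between peg2 and hole1 below 0.004 m and z of peg2 in the frame of hole1 below -0.026 m) or (horizontal distance between peg2 and hole2 below 0.004 m and z of peg2 in the frame of hole2 below -0.026 m) or (horizontal distance between peg2 and hole3 below 0.004 m and z of peg2 in the frame of hole3 below -0.026 m)) and ((horizontal distance between peg3 and hole0 below 0.004 m and z of peg3 in the frame of hole0 below -0.026 m) or (horizontal distance between peg3 and hole1 below 0.004 m and z of peg3 in the frame of hole1 below -0.026 m) or (horizontal distance between peg3 and hole2 below 0.004 m and z of peg3 in the frame of hole2 below -0.026 m) or (horizontal distance between peg3 and hole3 below 0.004 m and z of peg3 in the frame of hole3 below -0.026 m)) and x of caul in the frame of bed between -0.012 and 0.012 m and y of caul in the frame of bed between -0.06 and 0.06 m and z of caul in the frame of bed below 0.006 m and angle between caul's own z axis and vertical below 0.1 rad and contact force between each of peg0, peg1, peg2, peg3, caul and the fingers below 0.3 N), for 0.2 s.
2. treadle held down on its stop with the block in the gap and the pegs home (value of joint treadle above 0.25 rad and x of caul in the frame of bed between -0.012 and 0.012 m and y of caul in the frame of bed between -0.06 and 0.06 m and z of caul in the frame of bed below 0.006 m and angle between caul's own z axis and vertical below 0.1 rad and ((horizontal distance between peg0 and hole0 below 0.004 m and z of peg0 in the frame of hole0 below -0.026 m) or (horizontal distance between peg0 and hole1 below 0.004 m and z of peg0 in the frame of hole1 below -0.026 m) or (horizontal distance between peg0 and hole2 below 0.004 m and z of peg0 in the frame of hole2 below -0.026 m) or (horizontal distance between peg0 and hole3 below 0.004 m and z of peg0 in the frame of hole3 below -0.026 m)) and angle between each of peg0, peg1, peg2, peg3's own z axis and vertical below 0.08 rad and linear speed of each of peg0, peg1, peg2, peg3 below 0.03 m/s and ((horizontal distance between peg1 and hole0 below 0.004 m and z of peg1 in the frame of hole0 below -0.026 m) or (horizontal distance between peg1 and hole1 below 0.004 m and z of peg1 in the frame of hole1 below -0.026 m) or (horizontal distance between peg1 and hole2 below 0.004 m and z of peg1 in the frame of hole2 below -0.026 m) or (horizontal distance between peg1 and hole3 below 0.004 m and z of peg1 in the frame of hole3 below -0.026 m)) and ((horizontal distance between peg2 and hole0 below 0.004 m and z of peg2 in the frame of hole0 below -0.026 m) or (horizontal distance between peg2 and hole1 below 0.004 m and z of peg2 in the frame of hole1 below -0.026 m) or (horizontal distance between peg2 and hole2 below 0.004 m and z of peg2 in the frame of hole2 below -0.026 m) or (horizontal distance between peg2 and hole3 below 0.004 m and z of peg2 in the frame of hole3 below -0.026 m)) and ((horizontal distance between peg3 and hole0 below 0.004 m and z of peg3 in the frame of hole0 below -0.026 m) or (horizontal distance between peg3 and hole1 below 0.004 m and z of peg3 in the frame of hole1 below -0.026 m) or (horizontal distance between peg3 and hole2 below 0.004 m and z of peg3 in the frame of hole2 below -0.026 m) or (horizontal distance between peg3 and hole3 below 0.004 m and z of peg3 in the frame of hole3 below -0.026 m))), for 0.7 s.
At the end, for the whole second after the job is handed in: Every peg present stands in a hole (lower end at least 26 mm below the mouth, within 4 mm of the hole's axis, tilt under 0.08 rad), the clamping block and the glue pot stand upright (within 0.1 rad) on the tray's floor, the treadle is up (below 0.05 rad), all at rest (((horizontal distance between peg0 and hole0 below 0.004 m and z of peg0 in the frame of hole0 below -0.026 m) or (horizontal distance between peg0 and hole1 below 0.004 m and z of peg0 in the frame of hole1 below -0.026 m) or (horizontal distance between peg0 and hole2 below 0.004 m and z of peg0 in the frame of hole2 below -0.026 m) or (horizontal distance between peg0 and hole3 below 0.004 m and z of peg0 in the frame of hole3 below -0.026 m)) and angle between each of peg0, peg1, peg2, peg3's own z axis and vertical below 0.08 rad and linear speed of each of peg0, peg1, peg2, peg3, caul, gluepot below 0.03 m/s and ((horizontal distance between peg1 and hole0 below 0.004 m and z of peg1 in the frame of hole0 below -0.026 m) or (horizontal distance between peg1 and hole1 below 0.004 m and z of peg1 in the frame of hole1 below -0.026 m) or (horizontal distance between peg1 and hole2 below 0.004 m and z of peg1 in the frame of hole2 below -0.026 m) or (horizontal distance between peg1 and hole3 below 0.004 m and z of peg1 in the frame of hole3 below -0.026 m)) and ((horizontal distance between peg2 and hole0 below 0.004 m and z of peg2 in the frame of hole0 below -0.026 m) or (horizontal distance between peg2 and hole1 below 0.004 m and z of peg2 in the frame of hole1 below -0.026 m) or (horizontal distance between peg2 and hole2 below 0.004 m and z of peg2 in the frame of hole2 below -0.026 m) or (horizontal distance between peg2 and hole3 below 0.004 m and z of peg2 in the frame of hole3 below -0.026 m)) and ((horizontal distance between peg3 and hole0 below 0.004 m and z of peg3 in the frame of hole0 below -0.026 m) or (horizontal distance between peg3 and hole1 below 0.004 m and z of peg3 in the frame of hole1 below -0.026 m) or (horizontal distance between peg3 and hole2 below 0.004 m and z of peg3 in the frame of hole2 below -0.026 m) or (horizontal distance between peg3 and hole3 below 0.004 m and z of peg3 in the frame of hole3 below -0.026 m)) and x of caul in the frame of tray between -0.06 and 0.06 m and y of caul in the frame of tray between -0.075 and 0.075 m and z of caul in the frame of tray between 0 and 0.01 m and angle between each of caul, gluepot's own z axis and vertical below 0.1 rad and x of gluepot in the frame of tray between -0.06 and 0.06 m and y of gluepot in the frame of tray between -0.07 and 0.07 m and z of gluepot in the frame of tray between 0 and 0.01 m and value of joint treadle below 0.05 rad); the robot touches nothing.
It fails at once if an ink jar or the palette knife is disturbed (moved more than 30 mm) (distance of any of ink_red, ink_black, ink_violet, ink_green, palette_knife from where it was at the start of the episode above 0.03 m).
Of peg0, peg1, peg2, peg3 only 2 to 4 are there at a start; the rules pass over those that are not, and their reading is None.
At some moment in a run one of caul, gluepot may be knocked a few centimetres aside while the robot is not near it.
It also fails if it takes over 210 s, if anything falls off the work surface, if the arm or the gripper's body presses on something with over 40 N, if the wrist force passes 120 N, or if a joint passes its speed limit or range.

### The arm

A 6-joint arm with a two-finger parallel gripper is mounted at the origin on the work surface. World frame = base frame: x ahead of the robot, y to its left, z up, the work surface at z = 0. Lengths are in m, angles in rad, forces in N, time in s.
With the tool pointing down it reaches from about 0.375 to 0.9 m from the base axis. Payload 3.1 kg.
Tool frame: the origin (TCP) lies midway between the tips of the shut fingers; the grasp point (between the pads) lies 19 mm behind it; z points along the fingers, y is the line along which they close (so a half turn about z gives the same grasp; the last joint's range is limited). The gripper opens to 85 mm and grips with 20 to 120 N. Pads are 22 mm wide; open, the fingers measure 114 mm over their backs; the gripper's body (76 mm by 85 mm) begins 54 mm behind the grasp point. The pads swing forward as they close: fully open they stand 13 mm farther back than shut.
Start: joints at [1.058, 0.527, 1.433, -0, 1.181, -0.178], TCP at [0.205, 0.59, 0.192] pointing down, gripper open.
Joint ranges: [-3.08, 3.08], [-0.75, 2.2], [0.22, 2.44], [-1.43, 4.57], [0, 2.65], [-2.85, 2.85]. Speed limits (rad/s): [2.79, 2.79, 3.14, 3.14, 3.14, 3.14].

### API

Orientations are given as a unit quaternion [x, y, z, w].
In Python, from bench import bot gives the robot as it stands.
- The arm moves only by the shell command python3 -m crank 'ROWS'. ROWS is text: rows parted by semicolons, each of 5 numbers parted by spaces: the shift along the tool's x, y, z in mm, then the turn about the tool's z in rad, then the finger opening in mm, from 0 to 85.4. In form: dx dy dz spin grip; .... A call has exactly 8 rows; each row is the pose to reach, as a shift and turn from the pose commanded when the call began, along the tool's axes at that moment; what a row does not reach only later rows make up. A row lasts 1/12 s, in which the tool goes at most 41.7 mm and 7.16 degrees, less where a joint would pass 70% of its speed; a pose out of reach is approached as far as the arm can. A call with a gripper value outside its range is refused whole. The fingers move at their own pace and stop on an object; the grip force is fixed at half the most. Time passes only in rows, so rows that repeat a pose let the fingers close, or fill a call up. It gives the time, the measured TCP pose, the force, the opening and the grip force at its end, in the units of the state.
- bot.read_state(): the state, without advancing time (a new reading comes with each control period).
- bot.capture(name): name is "scene" or "side" or "wrist"; returns a dict with "color" (384x512x3 uint8, blue, green, red), "range_z" (384x512 float32, m along the optical axis (not along the pixel's ray), 0 where there is no reading), "K" (3x3 intrinsics, pixels), "k1" (the pictures are not rectified: a ray, as slopes to the right and down, at radius r is drawn at 1 + k1 r^2 times it, then the intrinsics apply), "R" (3x3) and "t" (3): a world point X has camera coordinates R X + t; the wrist camera has in their place "hand_eye" (4x4, takes a point from camera to tool coordinates, whose origin is the TCP and whose axes are the flange's). Camera axes: x right, y down, z forward; pixel columns grow to the right and rows downward; lengths in m; the calibration is good to about 2 mm. A picture is of the moment at which its call begins: read the wrist's pose just before it.
- bot.close_job(): hands the job in; it is judged then, once.
Trained networks look in a picture, given as the dict that the camera call returned (one of the last four; its "shot" number tells which), for a name from the list of things; names that differ only in an ending like _2 or _b are one class to them, and where a whole thing is asked for, a point or a joint stands for the part that bears it (a point fixed in the world has none). Each returns a list of dicts, best first, with "p" (0 to 1); they miss things now and then, are a little off and sometimes report something else, mostly with a low value. They report only what shows in the picture. A call takes as long as a camera call.
- bot.spot_in(picture, thing): "rect" ([left, top, width, height] in pixels, round what is visible of it).
- bot.outline_of(picture, thing): "mask" (384x512 bool, what is visible of it) and "rect" ([left, top, width, height] in pixels, round what is visible of it).
- bot.landmark_of(picture, thing): "point" ([column, row] in pixels: a listed point, or the origin of a listed thing).
The state is a dict: "clock": time; "qpos": joint angles; "qd": joint speeds; "effort": joint torques, N m; "ee_pos": TCP position; "tool_rot": TCP orientation; "ft_force": force on the tool from outside, world axes, zero at the start; "ft_torque": the same for the moment, N m; "gripper_width": opening from 0.0 (shut) to 1.0 (fully open); "finger_force": force on a finger pad.
Only numpy, scipy, OpenCV 4.12 (cv2) and the standard library are available. Lean on these libraries where they do the work, as an engineer would, in place of code of your own. Each camera call takes 0.05 s, during which the arm holds its last target. There are 200 camera calls.

## Working session

There is one attempt and no reset: what is moved stays moved. The work goes in short steps, Python scripts to look and compute and a shell command to move; the robot and the scene stay as the last step left them, time stands still between calls to the robot, and variables do not carry over. Pictures are saved under pics/ and viewed, at most 14 in all, crops included, and the job is handed in when it is done.

```bash
ls; mkdir -p pics
python3 - <<'E'
from bench import bot
import cv2,numpy as np
print(bot.read_state())
for n in ["scene","side"]:
    p=bot.capture(n); cv2.imwrite(f"pics/{n}0.png",p["color"]); print(n,p["K"],p["k1"],p["R"],p["t"],p["shot"])
p=bot.capture("wrist");print(p["hand_eye"],p["K"],p["k1"])
a=cv2.imread("pics/scene0.png");b=cv2.imread("pics/side0.png")
E
```

```text
pics
{'clock': 0.0, 'qpos': array([ 1.05850702e+00,  5.28443008e-01,  1.43389816e+00,  1.01500096e-06,
        1.18140538e+00, -1.78505179e-01]), 'qd': array([-3.40161014e-04, -5.58323866e-04,  4.27949281e-04,  5.70821832e-05,
        3.81432796e-04, -8.00894598e-04]), 'effort': array([-1.71470776e-03, -4.42353880e+01, -1.78021431e+01, -3.06536376e-04,
        8.55407445e-03,  3.94737523e-07]), 'ee_pos': array([0.20434058, 0.58980817, 0.19114926]), 'tool_rot': array([ 1.66118498e-01,  9.86105210e-01, -1.01318535e-03, -3.65064280e-04]), 'ft_force': array([-0.23652206, -0.42089389, -0.11537383]), 'ft_torque': array([-0.00539358, -0.02232487, -0.01010528]), 'finger_force': 0.0, 'gripper_width': 1.0005965844951812}
scene [[434.96993884   0.         257.09501959]
 [  0.         434.96993884 196.36898107]
 [  0.           0.           1.        ]] -0.0022039040261704074 [[ 0.72571959  0.68795713 -0.00678679]
 [ 0.53954795 -0.57522936 -0.61481639]
 [-0.42687128  0.4425225  -0.78864108]] [-0.43548181 -0.24492714  1.55727239] 1
side [[363.42134063   0.         263.78654024]
 [  0.         363.42134063 187.46208768]
 [  0.           0.           1.        ]] -0.1133048921622293 [[ 0.80453269 -0.59390606  0.00165413]
 [-0.3987083  -0.54216881 -0.73965172]
 [ 0.44018046  0.59441448 -0.67298781]] [-0.43516777  0.28724869  1.00050602] 2
[[ 1.95079018e-04 -9.53724129e-01 -3.00682968e-01  7.66377670e-02]
 [ 9.99999972e-01  1.45202523e-04  1.88224371e-04 -1.01064530e-03]
 [-1.35854199e-04 -3.00682996e-01  9.53724131e-01 -1.80673776e-01]
 [ 0.00000000e+00  0.00000000e+00  0.00000000e+00  1.00000000e+00]] [[289.26380533   0.         255.20079386]
 [  0.         289.26380533 191.40113716]
 [  0.           0.           1.        ]] -0.04326788080787069
```

View pics/scene0.png

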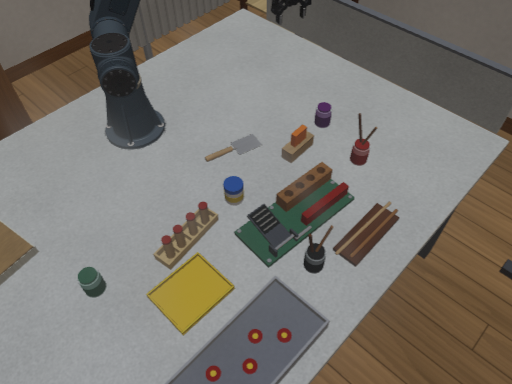

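View pics/side0.png

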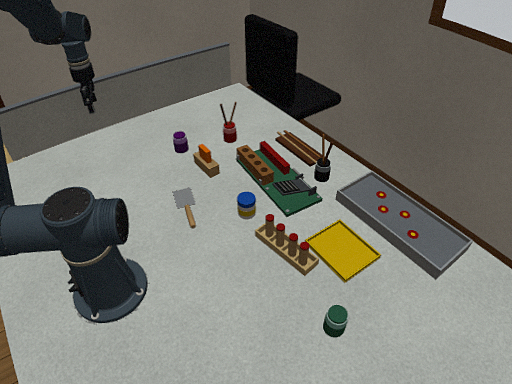

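Both views agree: four pegs stand in the crate (scene ~167–203, 207–245). The clamp with its empty rail is at (300,210), the caul is behind the rail at (298,143), and the pot is at (234,190). The tray is at (190,292), and the knife lies at (235,148).

```bash
cat > h.py <<'E'
from bench import bot
import cv2,numpy as np
from scipy.spatial.transform import Rotation as Ro
def pose(s): 
    T=np.eye(4);T[:3,:3]=Ro.from_quat(s["tool_rot"]).as_matrix();T[:3,3]=s["ee_pos"];return T
def shot(n):
    s=bot.read_state();p=bot.capture(n);
    if n=="wrist": W=pose(s)@p["hand_eye"];p["Rw"],p["c"]=W[:3,:3],W[:3,3]
    else: p["Rw"]=p["R"].T;p["c"]=-p["R"].T@p["t"]
    return p
def slopes(p,uv):
    uv=np.atleast_2d(uv).astype(float);d=(uv-p["K"][:2,2])/p["K"][0,0];s=d.copy()
    for _ in range(8): s=d/(1+p["k1"]*(s**2).sum(1,keepdims=True))
    return np.c_[s,np.ones(len(s))]
def onz(p,uv,z):
    r=slopes(p,uv)@p["Rw"].T;return p["c"]+r*((z-p["c"][2])/r[:,2])[:,None]
def cloud(p,mask):
    v,u=np.nonzero(mask&(p["range_z"]>0));return (slopes(p,np.c_[u,v])*p["range_z"][v,u][:,None])@p["Rw"].T+p["c"]
def mask(p,t,k=0):
    o=bot.outline_of(p,t);return o
def go(target,yaw_closing=None):
    """shift in tool axes (mm) and spin needed to put TCP at target, closing line at angle"""
    s=bot.read_state();T=pose(s);d=T[:3,:3].T@(np.array(target)-T[:3,3])*1000
    out=[*d.round(1)]
    if yaw_closing is not None:
        y=T[:3,1];cur=np.arctan2(y[1],y[0]);e=(yaw_closing-cur+np.pi/2)%np.pi-np.pi/2
        out.append(round(-e,4))
    return out,"q6",round(s["qpos"][5],3)
E
python3 - <<'E'
from h import *
np.set_printoptions(precision=4,suppress=True)
hz={"hole%d"%i:.06 for i in range(4)}
for n in ["scene","side"]:
    p=shot(n)
    for t,z in {**hz,"clamp":0,"bed":.015,"treadle_pad":.064,"caul":0,"crate":0,"gluepot":0,"tray":0}.items():
        o=bot.landmark_of(p,t)
        print(n,t,[(round(q["p"],2),onz(p,q["point"],z)[0][:2].round(4)) for q in o[:2]])
    def top(m,lo,hi):
        c=cloud(p,m);c=c[(c[:,2]>lo)&(c[:,2]<hi)];r=cv2.minAreaRect((c[:,:2]*1000).astype(np.float32));return len(c),c.mean(0),r
    for t,lo,hi in [("caul",.085,.11),("caul",.035,.055),("gluepot",.065,.08),("tray",-.01,.03),("ink_red",.0,.25),("palette_knife",-.01,.03),("clamp",.055,.065),("ink_black",0,.25),("ink_violet",0,.1)]:
        o=bot.outline_of(p,t)
        if o: print(n,t,round(o[0]["p"],2),*top(o[0]["mask"],lo,hi))
    o=bot.outline_of(p,"peg0")
    for q in o:
        if q["p"]>.3:
            c=cloud(p,q["mask"]);c=c[c[:,2]>.08];print(n,"peg",round(q["p"],2),c.mean(0),cv2.minEnclosingCircle((c[:,:2]*1000).astype(np.float32)))
E
```

```text
scene hole0 [(0.97, array([0.6319, 0.2511])), (0.86, array([0.611 , 0.1509]))]
scene hole1 [(0.97, array([0.6319, 0.2511])), (0.86, array([0.611 , 0.1509]))]
scene hole2 [(0.97, array([0.6319, 0.2511])), (0.86, array([0.611 , 0.1509]))]
scene hole3 [(0.97, array([0.6319, 0.2511])), (0.86, array([0.611 , 0.1509]))]
scene clamp [(0.91, array([0.6669, 0.091 ]))]
scene bed [(0.72, array([0.6779, 0.1742])), (0.68, array([ 0.503 , -0.2487]))]
scene treadle_pad [(0.86, array([ 0.6141, -0.0187]))]
scene caul [(0.7, array([0.4864, 0.316 ]))]
scene crate [(0.68, array([ 0.4902, -0.1857]))]
scene gluepot [(0.91, array([0.4813, 0.0238]))]
scene tray [(0.8, array([ 0.6212, -0.2871])), (0.52, array([ 0.492 , -0.2078]))]
scene caul 0.9 109 [0.4983 0.3044 0.0946] ((494.6761474609375, 307.1990051269531), (25.498516082763672, 57.94243621826172), 0.9494588375091553)
scene caul 0.9 282 [0.5037 0.2949 0.0447] ((495.55377197265625, 309.1947326660156), (47.587196350097656, 124.05528259277344), 2.19917631149292)
scene gluepot 0.85 256 [0.4866 0.0163 0.0722] ((485.73895263671875, 17.612255096435547), (58.760
[... 3207 characters left out ...]
), 39.362674713134766)
side ink_violet 0.61 494 [0.4853 0.2922 0.0453] ((496.3730773925781, 349.29522705078125), (211.0294647216797, 55.6131706237793), 84.38148498535156)
side peg 0.68 [ 0.4821 -0.1053  0.0848] ((482.223876953125, -105.56060791015625), 13.733187675476074)
side peg 0.66 [ 0.485  -0.1551  0.0846] ((484.54937744140625, -153.70223999023438), 14.471056938171387)
side peg 0.56 [ 0.4956 -0.2508  0.0846] ((496.8434753417969, -249.82656860351562), 14.157105445861816)
side peg 0.45 [ 0.4897 -0.2083  0.0848] ((490.9072570800781, -207.43736267089844), 12.223868370056152)
side peg 0.44 [nan nan nan] ((0.0, 0.0), 0.0)<stdin>:17: RuntimeWarning: Mean of empty slice.
  ret = um.true_divide(
```

```bash
python3 -c "
from h import *
print(go([.60,.23,.26],-.07))"
```

```text
([np.float64(-491.6), np.float64(-211.1), np.float64(-67.9), np.float64(1.307)], 'q6', np.float64(-0.179))
```

```bash
python3 -m crank '0 0 -68 0 85; -35 -15 -68 0.12 85; -70 -30 -68 0.24 85; -105 -45 -68 0.36 85; -140 -60 -68 0.48 85; -175 -75 -68 0.6 85; -210 -90 -68 0.72 85; -245 -105 -68 0.8 85'
python3 -c "
from h import *
print(go([.60,.23,.26],-.07))"
```

```text
clock: 3.02
ee_pos: [0.4029, 0.4096, 0.2604]
tool_rot: [0.539, 0.842, 0.0, 0.0]
ft_force: [0.6, 0.6, 0.6]
gripper_width: 0.996
finger_force: 0.0
([np.float64(-245.6), np.float64(103.8), np.float64(0.4), np.float64(0.5018)], 'q6', np.float64(0.167))
```

```bash
python3 -m crank '-23 -30 0 0.1 85; -46 -60 0 0.2 85; -69 -90 0 0.3 85; -92 -120 0 0.4 85; -115 -150 0 0.5 85; -138 -180 0 0.5 85; -160 -210 0 0.5 85; -174 -222 0 0.507 85'
cat > rail.py <<'E'
from h import *
import sys
p=shot("wrist");cv2.imwrite(f"pics/{sys.argv[1]}.png",p["color"]);np.savez("rail.npz",**p)
s=bot.read_state();print(s["ee_pos"],s["clock"])
for q in bot.landmark_of(p,"hole0"):print(round(q["p"],2),np.round(q["point"]),onz(p,q["point"],.06)[0].round(4))
for t,z in [("bed",.015),("treadle_pad",.064),("clamp",0)]:
    for q in bot.landmark_of(p,t)[:1]:print(t,round(q["p"],2),onz(p,q["point"],z)[0].round(4))
E
python3 rail.py rail0
```

```text
clock: 3.68
ee_pos: [0.2702, 0.1572, 0.2596]
tool_rot: [0.732, 0.682, -0.002, -0.001]
ft_force: [-1.4, -0.6, -0.4]
gripper_width: 0.992
finger_force: 0.0
[0.27042507 0.15582012 0.25967895] 3.7333
0.86 [508. 174.] [0.6212 0.1135 0.06  ]
treadle_pad 0.6 [ 0.6195 -0.0055  0.064 ]
clamp 0.57 [0.6679 0.0948 0.    ]
```

```bash
python3 -c "
from h import *
print(go([.60,.23,.26],-.07))"
```

```text
([np.float64(92.9), np.float64(319.0), np.float64(1.2), np.float64(-0.0005)], 'q6', np.float64(0.24))
```

```bash
python3 -m crank '11 39 0 0 85; 22 78 0 0 85; 33 117 0 0 85; 44 156 0 0 85; 55 195 0 0 85; 66 234 0 0 85; 77 273 0 0 85; 93 319 0 0 85'
python3 -m crank '0 0 0 0 85; 0 0 0 0 85; 0 0 0 0 85; 0 0 0 0 85; 0 0 0 0 85; 0 0 0 0 85; 0 0 0 0 85; 0 0 0 0 85'
python3 rail.py rail1
```

```text
clock: 4.6
ee_pos: [0.5945, 0.2299, 0.259]
tool_rot: [0.731, 0.683, -0.0, -0.0]
ft_force: [0.1, 0.0, 0.1]
gripper_width: 0.993
finger_force: 0.0
clock: 5.27
ee_pos: [0.5919, 0.228, 0.2608]
tool_rot: [0.731, 0.682, 0.0, 0.0]
ft_force: [0.7, 0.6, -0.0]
gripper_width: 0.997
finger_force: 0.0
[0.59201171 0.22797993 0.26066484] 5.3167
0.88 [281. 236.] [0.6217 0.113  0.06  ]
0.88 [283. 210.] [0.6267 0.1542 0.06  ]
0.78 [288. 174.] [0.6347 0.2054 0.06  ]
0.68 [287. 144.] [0.6352 0.246  0.06  ]
bed 0.91 [0.677  0.1755 0.015 ]
treadle_pad 0.62 [ 0.6264 -0.0097  0.064 ]
clamp 0.63 [0.6653 0.0918 0.    ]
```

View pics/rail1.png

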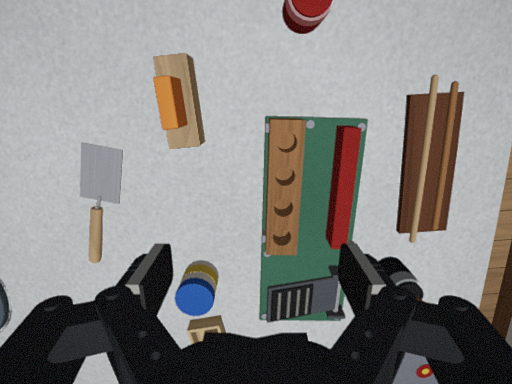

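Rail at (285,187) in the wrist view: the four holes sit at (288,141), (285,177), (284,208), (282,237), all empty, with the red jaw at (343,187) and the treadle at (305,298). Now I'll refine the rail from depth.

```bash
cat > fit.py <<'E'
from h import *
from scipy.optimize import least_squares
np.set_printoptions(precision=4,suppress=True)
p=dict(np.load("rail.npz"));d=p["range_z"]
v,u=np.mgrid[:384,:512];uv=np.c_[u.ravel(),v.ravel()]
X=(slopes(p,uv)*d.ravel()[:,None])@p["Rw"].T+p["c"]
print("bench z",np.median(X[(np.abs(X[:,0]-.53)<.03)&(np.abs(X[:,1]-.2)<.05)],0))
z=X[:,2]
near=(X[:,0]>.57)&(X[:,0]<.68)&(X[:,1]>.05)&(X[:,1]<.32)&(z>.02)
g=X[near&(z>.05)&(z<.068)];print("railtop z",np.median(g[:,2]))
# rail from onz pixels on top
top=g[np.abs(g[:,2]-np.median(g[:,2]))<.004];top=top[top[:,0]<.66]
r=cv2.minAreaRect((top[:,:2]*1000).astype(np.float32));print("rail",r)
E
python3 fit.py
python3 - <<'E'
from h import *
p=dict(np.load("rail.npz"))
c=p["color"][105:265,250:380];cv2.imwrite("pics/c1.png",cv2.resize(c,None,fx=3.6,fy=3.6,interpolation=cv2.INTER_CUBIC))
E
```

```text
bench z [0.5336 0.2387 0.3649]
railtop z 0.058859792295199054
rail ((629.1451416015625, 179.95333862304688), (196.35125732421875, 46.30747985839844), 84.8712387084961)
```

View pics/c1.png

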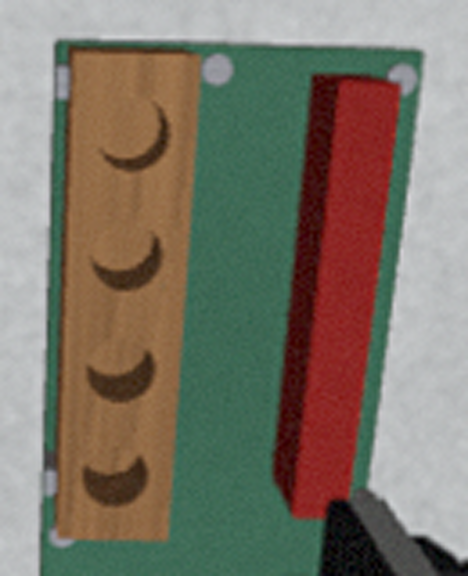

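```bash
python3 -c "
from h import *
print(go([.47,-.13,.285],.09))"
```

```text
([np.float64(-365.6), np.float64(-96.8), np.float64(-24.8), np.float64(-0.1602)], 'q6', np.float64(0.262))
```

```bash
python3 -m crank '-38 -10 -5 0 85; -76 -20 -10 0 85; -114 -30 -15 0 85; -152 -40 -20 0 85; -190 -50 -25 0 85; -228 -60 -25 0 85; -266 -70 -25 0 85; -304 -80 -25 0 85'
python3 -m crank '-30 -8 0 -0.1 85; -61 -17 0 -0.16 85; -61 -17 0 -0.16 85; -61 -17 0 -0.16 85; -61 -17 0 -0.16 85; -61 -17 0 -0.16 85; -61 -17 0 -0.16 85; -61 -17 0 -0.16 85'
cat > pegs.py <<'E'
from h import *
import sys
np.set_printoptions(precision=4,suppress=True)
p=shot("wrist");cv2.imwrite(f"pics/{sys.argv[1]}.png",p["color"]);np.savez("pegs.npz",**p)
print(bot.read_state()["ee_pos"])
h=cv2.cvtColor(p["color"],cv2.COLOR_BGR2HSV)
m=(((h[...,0]<8)|(h[...,0]>172))&(h[...,1]>130)&(h[...,2]>50))
n,l,st,ce=cv2.connectedComponentsWithStats(m.astype(np.uint8))
for i in range(1,n):
    if st[i,4]<40: continue
    v,u=np.nonzero(l==i);X=cloud(p,l==i)
    zt=np.percentile(X[:,2],90) if len(X) else 0
    t=X[np.abs(X[:,2]-zt)<.004] if len(X) else X
    if len(t): print(ce[i].round(),len(v),"ztop",zt.round(4),cv2.minEnclosingCircle((t[:,:2]*1000).astype(np.float32)),t.mean(0))
E
python3 pegs.py pegs1
```

```text
clock: 6.18
ee_pos: [0.4904, -0.0712, 0.2855]
tool_rot: [0.731, 0.682, 0.0, 0.0]
ft_force: [1.5, -0.7, 0.2]
gripper_width: 0.995
finger_force: 0.0
clock: 6.85
ee_pos: [0.4702, -0.1282, 0.2851]
tool_rot: [0.674, 0.739, 0.0, -0.0]
ft_force: [-0.5, -0.9, 0.7]
gripper_width: 0.996
finger_force: 0.0
[ 0.4702 -0.1283  0.2851]
[454.   6.] 248 ztop 0.056 ((707.1903076171875, 91.02442932128906), 13.017359733581543) [0.7071 0.0903 0.0548]
[268. 142.] 308 ztop 0.0849 ((485.0467529296875, -103.99889373779297), 13.027444839477539) [ 0.4846 -0.1038  0.084 ]
[266. 178.] 284 ztop 0.0849 ((487.601806640625, -153.35301208496094), 12.965662002563477) [ 0.4874 -0.153   0.0839]
[267. 214.] 270 ztop 0.0848 ((494.1094055175781, -205.06199645996094), 13.479846000671387) [ 0.4937 -0.2046  0.084 ]
[497. 225.] 218 ztop 0.0319 ((890.1796264648438, -210.7367401123047), 18.215801239013672) [ 0.8895 -0.2106  0.0308]
[267. 241.] 232 ztop 0.0847 ((498.29168701171875, -247.42092895507812), 13.010234832763672) [ 0.4981 -0.2472  0.0839]
[461. 249.] 201 ztop 0.0317 ((839.7161254882812, -260.6017761230469), 17.72638702392578) [ 0.8395 -0.2607  0.0308]
[471. 280.] 182 ztop 0.0318 ((880.2223510742188, -320.29339599609375), 18.144588470458984) [ 0.8795 -0.3208  0.0307]
```

View pics/pegs1.png

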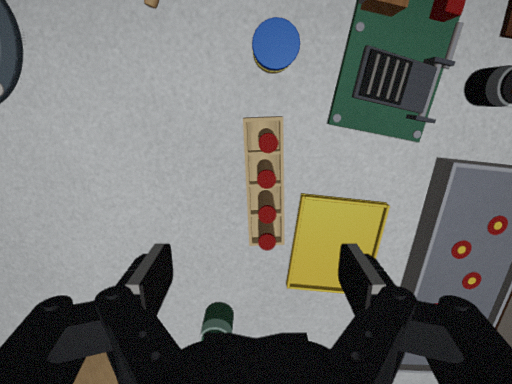

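The pegs show in the wrist view at (268,142), (266,178), (267,214), (267,241). Their top height (85 mm) and radius (13 mm) are both as expected. Grasping the first one.

```bash
python3 -c "
from h import *
print(go([.4848,-.1039,.16],-.0895)); print(go([.4848,-.1039,.045],-.0895))"
```

```text
([np.float64(22.9), np.float64(16.7), np.float64(125.1), np.float64(0.1813)], 'q6', np.float64(-0.588))
([np.float64(22.9), np.float64(16.7), np.float64(240.1), np.float64(0.1813)], 'q6', np.float64(-0.588))
```

```bash
python3 -m crank '10 8 35 0.1 85; 23 17 70 0.181 85; 23 17 105 0.181 85; 23 17 135 0.181 85; 23 17 135 0.181 85; 23 17 135 0.181 85; 23 17 135 0.181 85; 23 17 135 0.181 85'; python3 -c "
from h import *
print(go([.4848,-.1039,.045],-.0895))"
```

```text
clock: 7.57
ee_pos: [0.4866, -0.1056, 0.1522]
tool_rot: [0.738, 0.674, 0.001, 0.002]
ft_force: [0.4, 0.4, 0.5]
gripper_width: 0.991
finger_force: 0.0
([np.float64(1.7), np.float64(-2.4), np.float64(107.2), np.float64(-0.0014)], 'q6', np.float64(-0.348))
```

```bash
python3 -m crank '1 -2 40 0 85; 1 -2 75 0 85; 1 -2 100 0 85; 1 -2 107 0 85; 1 -2 107 0 85; 1 -2 107 0 85; 1 -2 107 0 85; 1 -2 107 0 85'; python3 -c "
from h import *
for i in range(4):print(go([.4848,-.1039,.045],-.0895), bot.read_state()['ft_force'])
p=shot('wrist');print(go([.4848,-.1039,.045],-.0895))"
```

```text
clock: 8.23
ee_pos: [0.4845, -0.1044, 0.045]
tool_rot: [0.739, 0.674, 0.001, 0.002]
ft_force: [0.8, 0.3, -0.0]
gripper_width: 0.999
finger_force: 0.0
([np.float64(0.5), np.float64(0.3), np.float64(-0.0), np.float64(-0.0014)], 'q6', np.float64(-0.347)) [ 0.80929959  0.32324283 -0.03628744]
([np.float64(0.5), np.float64(0.3), np.float64(-0.0), np.float64(-0.0014)], 'q6', np.float64(-0.347)) [ 0.80929959  0.32324283 -0.03628744]
([np.float64(0.5), np.float64(0.3), np.float64(-0.0), np.float64(-0.0014)], 'q6', np.float64(-0.347)) [ 0.80929959  0.32324283 -0.03628744]
([np.float64(0.5), np.float64(0.3), np.float64(-0.0), np.float64(-0.0014)], 'q6', np.float64(-0.347)) [ 0.80929959  0.32324283 -0.03628744]
([np.float64(0.4), np.float64(0.5), np.float64(-0.2), np.float64(-0.0015)], 'q6', np.float64(-0.347))
```

```bash
python3 -m crank '0 0 0 0 10; 0 0 0 0 10; 0 0 0 0 10; 0 0 0 0 10; 0 0 0 0 10; 0 0 0 0 10; 0 0 0 0 10; 0 0 0 0 10'; python3 -m crank '0 0 -30 0 10; 0 0 -65 0 10; 0 0 -100 0 10; 0 0 -130 0 10; 0 0 -130 0 10; 0 0 -130 0 10; 0 0 -130 0 10; 0 0 -130 0 10'; python3 -c "
from h import *
print(go([.6353,.2487,.175],-.0895))
p=shot('wrist');cv2.imwrite('pics/hold1.png',p['color'])"
```

```text
clock: 8.95
ee_pos: [0.4833, -0.1038, 0.0435]
tool_rot: [0.739, 0.674, 0.0, 0.0]
ft_force: [0.1, 0.9, 5.4]
gripper_width: 0.245
finger_force: 58.6
clock: 9.62
ee_pos: [0.4815, -0.103, 0.1715]
tool_rot: [0.739, 0.674, -0.001, -0.002]
ft_force: [-0.6, 0.3, -0.1]
gripper_width: 0.242
finger_force: 58.8
([np.float64(364.3), np.float64(121.2), np.float64(-3.5), np.float64(-0.0016)], 'q6', np.float64(-0.347))
```

View pics/hold1.png

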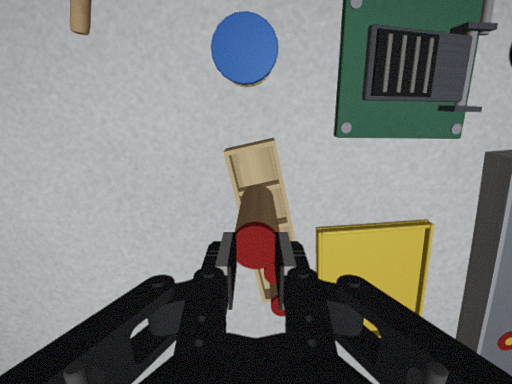

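Peg held, its top at (257,245) between the fingers. Next I'll measure its offset and tilt in the tool frame.

```bash
cat > hold.py <<'E'
from h import *
import sys
np.set_printoptions(precision=2,suppress=True)
def held():
    s=bot.read_state();p=bot.capture("wrist");he=p["hand_eye"];p["Rw"],p["c"]=he[:3,:3],he[:3,3]
    h=cv2.cvtColor(p["color"],cv2.COLOR_BGR2HSV);m=((h[...,0]<8)|(h[...,0]>172))&(h[...,1]>110)&(h[...,2]>40)
    roi=np.zeros_like(m);roi[200:300,215:305]=1
    X=cloud(p,m&roi)*1000;X=X[(X[:,2]<-20)&(X[:,2]>-70)]
    zt=np.percentile(X[:,2],20);t=X[np.abs(X[:,2]-zt)<2.5]
    A=np.c_[t[:,:2],np.ones(len(t))];co=np.linalg.lstsq(A,t[:,2],rcond=None)[0]
    print("top tool-frame",zt.round(1),cv2.minEnclosingCircle(t[:,:2].astype(np.float32)),t.mean(0),"slope",co[:2],len(t))
if __name__=="__main__": 
    held()
    if len(sys.argv)>1: print(go([float(a) for a in sys.argv[1:4]],-.0895), bot.read_state()["ee_pos"],bot.read_state()["clock"])
E
python3 hold.py .6353 .2487 .175
```

```text
top tool-frame -41.1 ((-0.41078707575798035, -0.021385984495282173), 13.591146469116211) [  0.4    0.16 -40.55] slope [ 0.   -0.02] 1524
([np.float64(364.4), np.float64(120.9), np.float64(-3.5), np.float64(-0.0016)], 'q6', np.float64(-0.347)) [ 0.48 -0.1   0.17] 9.7167
```

```bash
python3 -m crank '36 12 0 0 10; 74 25 0 0 10; 112 37 0 0 10; 150 50 0 0 10; 188 62 0 0 10; 226 75 0 0 10; 264 87 0 0 10; 302 100 0 0 10'; python3 -m crank '32 11 0 0 10; 50 17 0 0 10; 60 20 0 0 10; 62 21 0 0 10; 62 21 0 0 10; 62 21 0 0 10; 62 21 0 0 10; 62 21 0 0 10'; python3 hold.py .6353 .2487 .106
```

```text
clock: 10.38
ee_pos: [0.6094, 0.1899, 0.1713]
tool_rot: [0.738, 0.674, -0.001, -0.001]
ft_force: [-0.6, -0.1, 0.0]
gripper_width: 0.245
finger_force: 58.8
clock: 11.05
ee_pos: [0.6362, 0.2463, 0.1732]
tool_rot: [0.739, 0.674, -0.0, -0.0]
ft_force: [0.1, -0.0, 0.1]
gripper_width: 0.242
finger_force: 58.8
top tool-frame -41.0 ((-0.28110265731811523, -0.20558950304985046), 13.646767616271973) [  0.36   0.09 -40.5 ] slope [ 0.01 -0.02] 1543
([np.float64(2.1), np.float64(-1.2), np.float64(67.4), np.float64(-0.0031)], 'q6', np.float64(0.299)) [0.64 0.25 0.17] 11.1
```

```bash
python3 -m crank '2 -1 30 0 10; 2 -1 50 0 10; 2 -1 65 0 10; 2 -1 67 0 10; 2 -1 67 0 10; 2 -1 67 0 10; 2 -1 67 0 10; 2 -1 67 0 10'; python3 hold.py .6353 .2487 .106
```

```text
clock: 11.77
ee_pos: [0.6368, 0.2501, 0.1078]
tool_rot: [0.739, 0.674, 0.001, 0.001]
ft_force: [0.3, -0.8, -0.3]
gripper_width: 0.246
finger_force: 58.8
top tool-frame -41.0 ((0.0030384070705622435, -0.2053486406803131), 13.813323020935059) [  0.3    0.1  -40.49] slope [ 0.   -0.02] 1545
([np.float64(-1.5), np.float64(-1.1), np.float64(1.6), np.float64(-0.0016)], 'q6', np.float64(0.302)) [0.64 0.25 0.11] 11.8167
```

```bash
python3 -m crank '0 0 0 0 10; 0 0 0 0 10; 0 0 0 0 10; 0 0 0 0 10; 0 0 0 0 10; 0 0 0 0 10; 0 0 0 0 10; 0 0 0 0 10' >/dev/null; python3 hold.py .6353 .2487 .106;python3 -m crank '0 0 0 0 10; 0 0 0 0 10; 0 0 0 0 10; 0 0 0 0 10; 0 0 0 0 10; 0 0 0 0 10; 0 0 0 0 10; 0 0 0 0 10' >/dev/null; python3 hold.py .6353 .2487 .106
```

```text
top tool-frame -41.0 ((-0.29294726252555847, -0.0008878590306267142), 13.627625465393066) [  0.3    0.05 -40.47] slope [ 0.   -0.02] 1534
([np.float64(-1.2), np.float64(-0.3), np.float64(0.1), np.float64(-0.0015)], 'q6', np.float64(0.302)) [0.64 0.25 0.11] 12.5333
top tool-frame -41.0 ((-0.3006228506565094, -0.1879986822605133), 13.635322570800781) [  0.32   0.05 -40.48] slope [ 0.01 -0.02] 1538
([np.float64(-1.2), np.float64(-0.3), np.float64(0.1), np.float64(-0.0015)], 'q6', np.float64(0.302)) [0.64 0.25 0.11] 13.25
```

```bash
python3 -m crank '-1.2 -0.3 0 0 10; -1.2 -0.3 0 0 10; -1.2 -0.3 2 0 10; -1.2 -0.3 4 0 10; -1.2 -0.3 6 0 10; -1.2 -0.3 8 0 10; -1.2 -0.3 10 0 10; -1.2 -0.3 12 0 10'; python3 hold.py .6353 .2487 .106
```

```text
clock: 13.92
ee_pos: [0.636, 0.2498, 0.0975]
tool_rot: [0.739, 0.674, 0.001, -0.0]
ft_force: [-6.1, 0.6, 22.2]
gripper_width: 0.242
finger_force: 62.8
top tool-frame -41.3 ((-0.3329683244228363, -0.15185604989528656), 13.612944602966309) [  0.27   0.04 -40.79] slope [ 0.02 -0.01] 1551
([np.float64(-1.2), np.float64(-0.5), np.float64(-8.4), np.float64(-0.0016)], 'q6', np.float64(0.301)) [0.64 0.25 0.1 ] 13.9667
```

```bash
python3 -m crank '0 0 -1 0 10; 0 -0.7 -1 0 10; 0 -1.4 -1 0 10; -0.7 -1.4 -1 0 10; -1.4 -1.2 -1 0 10; -1.4 -0.5 -1 0 10; -1.4 0 -1 0 10; -0.7 -0.5 -1 0 10'; python3 hold.py .6353 .2487 .094
```

```text
clock: 14.63
ee_pos: [0.6356, 0.2488, 0.0978]
tool_rot: [0.739, 0.674, 0.001, 0.0]
ft_force: [-2.0, 0.5, 11.1]
gripper_width: 0.248
finger_force: 61.1
top tool-frame -41.2 ((-0.2811780869960785, -0.16685134172439575), 13.630195617675781) [  0.3    0.04 -40.67] slope [ 0.   -0.02] 1545
([np.float64(-0.4), np.float64(-0.3), np.float64(3.9), np.float64(-0.0015)], 'q6', np.float64(0.3)) [0.64 0.25 0.1 ] 14.6833
```

```bash
cat > mouth.py <<'E'
from h import *
np.set_printoptions(precision=4,suppress=True)
p=dict(np.load("rail.npz"));zr=.0589
c=np.array([.6291,.18]);yd=np.array([.0894,.996])
v,u=np.mgrid[100:270,240:320];uv=np.c_[u.ravel(),v.ravel()]
P=onz(p,uv,zr)[:,:2]
X=(slopes(p,uv)*p["range_z"][v.ravel(),u.ravel()][:,None])@p["Rw"].T+p["c"]
for k in (-69,-23,23,69):
    h=c+yd*k/1000;near=np.linalg.norm(P-h,axis=1)<.019
    b=near&(X[:,2]<zr-.004)&(X[:,2]>.01)
    q=P[b];area=np.sqrt(b.sum()/near.sum())*.019*2
    print(k,h,"centroid",q.mean(0),"circle",cv2.minEnclosingCircle((q*1000).astype(np.float32)),"diam",area)
E
python3 mouth.py
```

```text
-69 [0.6229 0.1113] centroid [0.6227 0.1122] circle ((622.753662109375, 112.42878723144531), 12.97631549835205) diam 0.02572122839131442
-23 [0.627  0.1571] centroid [0.6268 0.1579] circle ((626.7288208007812, 157.93853759765625), 13.024346351623535) diam 0.025941443494262955
23 [0.6312 0.2029] centroid [0.6311 0.2034] circle ((631.0261840820312, 203.25436401367188), 13.193097114562988) diam 0.026197910108202882
69 [0.6353 0.2487] centroid [0.635  0.2492] circle ((634.9120483398438, 249.15553283691406), 13.221845626831055) diam 0.026478675260125883
```

```bash
python3 -m crank '0.3 -0.6 0 0 10; 0.3 -0.6 0 0 10; 1 -0.6 0 0 10; 1 -1.3 0 0 10; 0.3 -1.3 0 0 10; -0.4 -1.3 0 0 10; -0.4 -0.6 0 0 10; 0.3 -0.6 0 0 10' | head -3;  python3 -m crank '0.7 0.7 0 0 10; 1.4 0.7 0 0 10; 1.4 0 0 0 10; 1.4 -0.7 0 0 10; 1.4 -1.4 0 0 10; 0.7 -1.4 0 0 10; 0 -1.4 0 0 10; 0 -1.4 0 0 10' | head -4;python3 -c "
from h import *
print(go([.635,.2492,.094]))"
```

```text
clock: 15.35
ee_pos: [0.6352, 0.2491, 0.0978]
tool_rot: [0.739, 0.674, 0.002, 0.0]
clock: 16.02
ee_pos: [0.6346, 0.2492, 0.0977]
tool_rot: [0.739, 0.674, 0.002, 0.001]
ft_force: [-1.6, 0.3, 9.0]
([np.float64(0.1), np.float64(0.4), np.float64(3.7)], 'q6', np.float64(0.301))
```

```bash
python3 -m crank '-0.6 -0.3 0 0 10; -1.2 -0.6 0 0 10; -1.8 -0.8 0 0 10; -1.8 -0.2 0 0 10; -1.8 0.4 0 0 10; -1.8 1 0 0 10; -1.8 1.6 0 0 10; -1.8 2.2 0 0 10' | sed -n '2p;4p';  python3 -m crank '0.6 0 0 0 10; 1.2 0 0 0 10; 1.8 0 0 0 10; 2.4 0 0 0 10; 3 0 0 0 10; 3.6 0 0 0 10; 3.6 -0.6 0 0 10; 3.6 -1.2 0 0 10' |sed -n '2p;4p';python3 -m crank '0 -0.6 0 0 10; 0 -1.2 0 0 10; 0 -1.8 0 0 10; -0.6 -1.8 0 0 10; -1.2 -1.8 0 0 10; -1.8 -1.8 0 0 10; -2.4 -1.8 0 0 10; -3 -1.8 0 0 10' |sed -n '2p;4p';python3 -c "
from h import *
print(go([.635,.2492,.094]))"
```

```text
ee_pos: [0.6354, 0.2476, 0.0978]
ft_force: [-3.2, 1.2, 10.8]
ee_pos: [0.6353, 0.2508, 0.0977]
ft_force: [-0.5, -0.3, 8.2]
ee_pos: [0.6342, 0.2482, 0.0977]
ft_force: [0.4, 0.6, 6.8]
([np.float64(1.1), np.float64(0.7), np.float64(3.7)], 'q6', np.float64(0.3))
```

```bash
python3 -m crank '0 0 -14 0 10; 0 0 -28 0 10; -40 0 -28 0 10; -80 0 -28 0 10; -120 0 -28 0 10; -140 0 -28 0 10; -140 0 -28 0 10; -140 0 -28 0 10' | sed -n '2p;4p'; python3 -m crank '0 0 0 0 10; 0 0 0 0 10; 0 0 0 0 10; 0 0 0 0 10; 0 0 0 0 10; 0 0 0 0 10; 0 0 0 0 10; 0 0 0 0 10'| sed -n '2p;4p'
python3 - <<'E'
from h import *
p=shot("wrist");cv2.imwrite("pics/near.png",p["color"]);np.savez("near.npz",**p);print(bot.read_state()["ee_pos"])
E
```

```text
ee_pos: [0.6192, 0.1069, 0.1231]
ft_force: [-0.3, 0.8, -0.9]
ee_pos: [0.6191, 0.1082, 0.1231]
ft_force: [-0.7, -0.4, -0.7]
[0.6191192  0.10814959 0.12311967]
```

View pics/near.png

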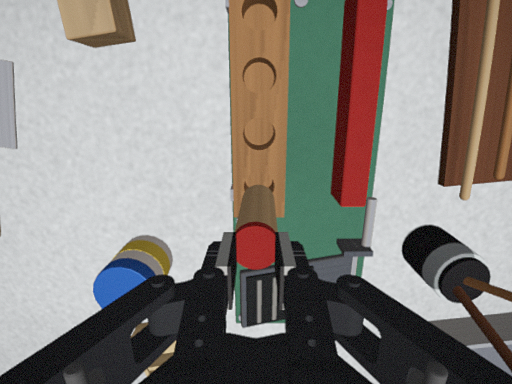

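Holes 1–3 show at (259,133), (259,75), (258,10), with the held peg at (257,245). Measuring the mouths again from this closer view.

```bash
cat > mouth2.py <<'E'
from h import *
import sys
np.set_printoptions(precision=4,suppress=True)
p=dict(np.load(sys.argv[1]))
v,u=np.mgrid[0:384,0:512];uv=np.c_[u.ravel(),v.ravel()]
X=(slopes(p,uv)*p["range_z"].ravel()[:,None])@p["Rw"].T+p["c"]
rail=(np.abs((X[:,:2]-[.6291,.18])@[.996,-.0894])<.018)&(np.abs((X[:,:2]-[.6291,.18])@[.0894,.996])<.09)&(np.abs(X[:,2]-.06)<.004)&(uv[:,1]<170)
zr=np.median(X[rail,2]);print("zr",zr)
P=onz(p,uv,zr)[:,:2]
for k in (-69,-23,23,69):
    h=np.array([.6291,.1803])+np.array([.0894,.996])*k/1000;near=np.linalg.norm(P-h,axis=1)<.019
    b=near&(X[:,2]<zr-.0025)&(X[:,2]>.01)&(uv[:,1]<172)
    q=P[b]
    if len(q)<50: continue
    (cx,cy),r=cv2.minEnclosingCircle((q*1000).astype(np.float32))
    print(k,"nominal",h*1000,"centroid",q.mean(0)*1000,"circle",cx,cy,r, "bbox mid", (q.max(0)+q.min(0))*500)
E
python3 mouth2.py near.npz; python3 mouth2.py rail.npz
```

```text
zr 0.05884540553073958
-23 nominal [627.0438 157.392 ] centroid [626.8025 157.3969] circle 626.8304443359375 157.20433044433594 13.45006275177002 bbox mid [626.835  157.2773]
23 nominal [631.1562 203.208 ] centroid [630.9539 202.8759] circle 630.940673828125 202.6698455810547 13.500144958496094 bbox mid [630.9969 202.7735]
69 nominal [635.2686 249.024 ] centroid [634.5751 246.7541] circle 634.7216796875 248.29824829101562 13.242371559143066 bbox mid [634.6972 246.0433]
zr 0.058872477675264656
23 nominal [631.1562 203.208 ] centroid [631.9344 211.866 ] circle 631.3607788085938 209.86288452148438 10.875667572021484 bbox mid [631.363 212.117]
69 nominal [635.2686 249.024 ] centroid [635.0896 249.0755] circle 635.0380249023438 249.01002502441406 13.304498672485352 bbox mid [634.867  249.1149]
```

Run:
```python
from h import *
from scipy.optimize import least_squares
np.set_printoptions(precision=3,suppress=True)
p=dict(np.load("near.npz"));he=p["hand_eye"];p["Rw"],p["c"]=he[:3,:3],he[:3,3]
m=np.zeros((384,512),bool);m[180:275,225:290]=1
X=cloud(p,m)*1000
X=X[(np.hypot(X[:,0],X[:,1])<18)&(X[:,2]>-38)&(X[:,2]<45)&(X[:,0]>2)]
f=lambda a:np.hypot(X[:,0]-a[0]-a[1]*X[:,2],X[:,1]-a[2]-a[3]*X[:,2])-13
r=least_squares(f,[0,0,0,0],loss="soft_l1",f_scale=.5);print(r.x,len(X),np.median(np.abs(r.fun)),"bottom at z=40:",r.x[0]+r.x[1]*40,r.x[2]+r.x[3]*40)
for lo in range(-35,45,10):
    t=X[(X[:,2]>lo)&(X[:,2]<lo+10)];print(lo,len(t),t[:,0].max() if len(t) else 0,np.percentile(t[:,1],[1,99]) if len(t) else 0)
```

```text
[-0.595 -0.001  1.142  0.029] 1402 0.11118712109109286 bottom at z=40: -0.6470426509672975 2.299185801339887
-35 263 13.141745698324367 [-11.128  12.17 ]
-25 236 12.982899894062456 [-11.37   12.783]
-15 205 12.831023778808529 [-10.96   13.096]
-5 174 12.801782057933128 [-10.753  13.225]
5 152 12.846327542739886 [-10.379  13.826]
15 130 12.623511951490862 [-9.722 13.918]
25 115 12.809509564086705 [-9.88 14.27]
35 47 12.544956999761075 [-9.305 14.137]
```

Run:
```python
from h import *
np.set_printoptions(precision=4,suppress=True)
for f in ["near.npz","rail.npz","pegs.npz"]:
    p=dict(np.load(f));X=cloud(p,np.ones((384,512),bool));X=X[np.abs(X[:,2])<.012]
    for _ in range(4):
        A=np.c_[X[:,:2],np.ones(len(X))];c=np.linalg.lstsq(A,X[:,2],rcond=None)[0];X=X[np.abs(X[:,2]-A@c)<.003]
    print(f,c,len(X), X.min(0),X.max(0))
```

```text
near.npz [ 0.0011  0.0003 -0.0017] 80722 [ 0.2125 -0.2187 -0.0042] [0.9436 0.3023 0.0023]
rail.npz [ 0.0004 -0.0001 -0.0013] 116950 [ 0.0418 -0.2395 -0.0042] [0.9997 0.469  0.002 ]
pegs.npz [ 0.0004  0.     -0.0013] 110322 [-0.0426 -0.6164 -0.0041] [0.9253 0.1292 0.002 ]
```

```bash
cat > hold.py <<'E'
from h import *
from scipy.optimize import least_squares
import sys
np.set_printoptions(precision=4,suppress=True)
def held():
    p=bot.capture("wrist");he=p["hand_eye"];p["Rw"],p["c"]=he[:3,:3],he[:3,3]
    m=np.zeros((384,512),bool);m[180:275,225:290]=1
    X=cloud(p,m)*1000;X=X[(np.hypot(X[:,0],X[:,1])<18)&(X[:,2]>-38)&(X[:,2]<38)&(X[:,0]>2)]
    f=lambda a:np.hypot(X[:,0]-a[0]-a[1]*X[:,2],X[:,1]-a[2]-a[3]*X[:,2])-13
    r=least_squares(f,[0,0,0,0],loss="soft_l1",f_scale=.5).x
    return r,np.array([r[0]+40*r[1],r[2]+40*r[3]])
if __name__=="__main__":   # args: hole x y, tcp z -> rows needed to bring the peg's foot over the hole
    r,b=held();T=pose(bot.read_state());h=np.array([float(a) for a in sys.argv[1:4]])
    print("fit",r,"foot",b,"ee",T[:3,3],"F",bot.read_state()["ft_force"],bot.read_state()["clock"])
    print("go",go(h-T[:3,:3]@[b[0]/1e3,b[1]/1e3,0],-.0895))
E
python3 hold.py .635 .2487 .106
```

```text
fit [-0.5908 -0.0012  1.1304  0.0295] foot [-0.6407  2.3124] ee [0.6191 0.1081 0.1231] F [-0.779  -0.1822 -0.7002] 19.45
go ([np.float64(142.2), np.float64(0.7), np.float64(17.1), np.float64(-0.0015)], 'q6', np.float64(0.086))
```

```bash
python3 -m crank '35 0 0 0 10; 70 0 0 0 10; 105 0 0 0 10; 130 0 0 0 10; 142 0.7 0 0 10; 142 0.7 10 0 10; 142 0.7 17 0 10; 142 0.7 17 0 10' | sed -n '2p;4p'; python3 -m crank '0 0 0 0 10; 0 0 0 0 10; 0 0 0 0 10; 0 0 0 0 10; 0 0 0 0 10; 0 0 0 0 10; 0 0 0 0 10; 0 0 0 0 10'| sed -n '2p;4p'; python3 hold.py .635 .2487 .106
```

```text
ee_pos: [0.6307, 0.2472, 0.1033]
ft_force: [-1.0, -0.7, -1.2]
ee_pos: [0.6327, 0.2494, 0.1062]
ft_force: [0.4, -0.3, -1.2]
fit [-0.5899 -0.0014  1.127   0.0302] foot [-0.6446  2.3354] ee [0.6327 0.2495 0.1062] F [-0.4509 -0.0175 -0.6063] 20.8333
go ([np.float64(0.1), np.float64(0.0), np.float64(0.2), np.float64(-0.0014)], 'q6', np.float64(0.303))
```

On target. Lowering now.

```bash
python3 -m crank '0 0 2 0 10; 0 0 4 0 10; 0 0 6 0 10; 0 0 8 0 10; 0 0 10 0 10; 0 0 11 0 10; 0 0 12 0 10; 0 0 12 0 10' | sed -n '2p;4p'
```

```text
ee_pos: [0.6326, 0.2493, 0.0938]
ft_force: [0.4, -0.8, -0.9]
```

```bash
python3 -m crank '0 0 4 0 10; 0 0.1 8 0 10; 0 0.2 12 0 10; 0 0.3 15 0 10; 0 0.4 18 0 10; 0 0.4 20 0 10; 0 0.4 22 0 10; 0 0.4 22 0 10' | sed -n '2p;4p'
```

```text
ee_pos: [0.633, 0.2493, 0.0716]
ft_force: [-0.5, -0.4, -0.2]
```

```bash
python3 -m crank '0 0 1 0 10; 0 0 2 0 10; 0 0 3 0 10; 0 0 4 0 10; 0 0 5 0 10; 0 0 5 0 10; 0 0 5 0 10; 0 0 5 0 10' | sed -n '2p;4p'
```

```text
ee_pos: [0.634, 0.2496, 0.0685]
ft_force: [-0.7, -0.6, 5.3]
```

```bash
python3 -m crank '0 0 0 0 60; 0 0 0 0 85; 0 0 0 0 85; 0 0 0 0 85; 0 0 -10 0 85; 0 0 -40 0 85; 0 0 -75 0 85; 0 0 -110 0 85' | sed -n '2p;4p'; python3 -m crank '-36 -10 0 0 85; -74 -20 0 0 85; -112 -30 0 0 85; -150 -40 0 0 85; -188 -50 0 0 85; -226 -60 0 0 85; -264 -70 0 0 85; -302 -80 0 0 85' | sed -n '2p';python3 -m crank '-36 -9 0 0 85; -74 -20 0 0 85; -112 -30 0 0 85; -112 -30 35 0 85; -112 -30 60 0 85; -112 -30 60 0 85; -112 -30 60 0 85; -112 -30 60 0 85' | sed -n '2p';python3 -m crank '0 0 0 0 85; 0 0 0 0 85; 0 0 0 0 85; 0 0 0 0 85; 0 0 0 0 85; 0 0 0 0 85; 0 0 0 0 85; 0 0 0 0 85'| sed -n '2p;4p'; python3 -c "
from h import *
print(go([.4875,-.1532,.045],-.0895))"
```

```text
ee_pos: [0.6324, 0.2492, 0.178]
ft_force: [0.4, 0.6, -0.5]
ee_pos: [0.5253, -0.0457, 0.1779]
ee_pos: [0.4869, -0.1531, 0.1183]
ee_pos: [0.4859, -0.1529, 0.1171]
ft_force: [-0.4, -0.1, 0.2]
([np.float64(-0.1), np.float64(1.6), np.float64(72.1), np.float64(-0.0015)], 'q6', np.float64(-0.434))
```

```bash
python3 -m crank '0 1.6 30 0 85; 0 1.6 55 0 85; 0 1.6 72 0 85; 0 1.6 72 0 85; 0 1.6 72 0 85; 0 1.6 72 0 40; 0 1.6 72 0 10; 0 1.6 72 0 10' | sed -n '2p;4p'; python3 -m crank '0 0 0 0 10; 0 0 0 0 10; 0 0 0 0 10; 0 0 0 0 10; 0 0 -30 0 10; 0 0 -65 0 10; 0 0 -100 0 10; 0 0 -130 0 10' | sed -n '2p;4,6p';python3 -m crank '36 11 0 0 10; 74 22 0 0 10; 112 33 0 0 10; 150 45 0 0 10; 188 56 0 0 10; 226 67 0 0 10; 264 78 0 0 10; 302 89 0 0 10' | sed -n '2p';python3 -m crank '30 10 0 0 10; 66 20 0 0 10; 66 20 25 0 10; 66 20 50 0 10; 66 20 69 0 10; 66 20 69 0 10; 66 20 69 0 10; 66 20 69 0 10' | sed -n '2p';python3 -m crank '0 0 0 0 10; 0 0 0 0 10; 0 0 0 0 10; 0 0 0 0 10; 0 0 0 0 10; 0 0 0 0 10; 0 0 0 0 10; 0 0 0 0 10'| sed -n '2p;4p'; python3 hold.py .6309 .2030 .106
```

```text
ee_pos: [0.4884, -0.1535, 0.0463]
ft_force: [0.5, 0.1, -1.2]
ee_pos: [0.4876, -0.1531, 0.1773]
ft_force: [1.4, -0.2, -0.5]
gripper_width: 0.117
finger_force: 0.0
ee_pos: [0.6038, 0.1416, 0.1753]
ee_pos: [0.6305, 0.2035, 0.1073]
ee_pos: [0.6295, 0.2034, 0.1061]
ft_force: [0.2, 0.1, -0.3]
fit [0. 0. 0. 0.] foot [0. 0.] ee [0.6295 0.2035 0.1061] F [-0.762   1.0961 -0.7457] 28.8833
go ([np.float64(-0.3), np.float64(1.4), np.float64(0.1), np.float64(-0.0015)], 'q6', np.float64(0.235))
```

Run:
```python
from h import *
p=shot("side");cv2.imwrite("pics/s2.png",cv2.resize(p["color"][180:320,180:420],None,fx=3,fy=3))
```

```text
(no output)
```

View pics/s2.png

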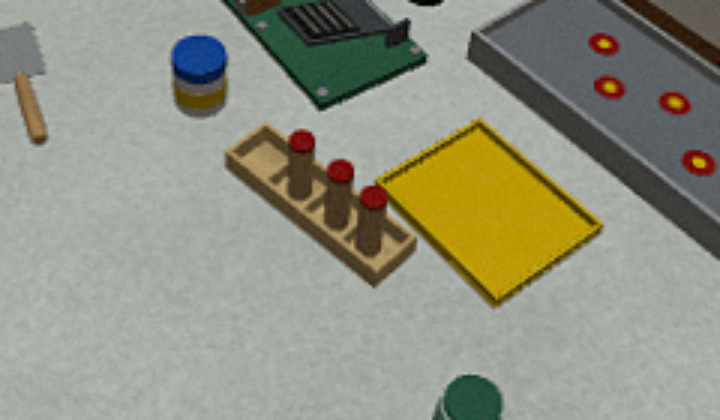

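Three pegs are still upright in the crate; I lifted before the fingers had closed. Going back to re-measure.

```bash
python3 -m crank '0 0 -35 0 85; 0 0 -70 0 85; -38 -15 -105 0 85; -76 -30 -140 0 85; -114 -44 -140 0 85; -152 -59 -140 0 85; -190 -74 -140 0 85; -228 -88 -140 0 85' | sed -n '2p';python3 -m crank '-35 -14 0 0 85; -70 -27 0 0 85; -98 -38 0 0 85; -98 -38 0 0 85; -98 -38 0 0 85; -98 -38 0 0 85; -98 -38 0 0 85; -98 -38 0 0 85' | sed -n '2p';python3 -m crank '0 0 0 0 85; 0 0 0 0 85; 0 0 0 0 85; 0 0 0 0 85; 0 0 0 0 85; 0 0 0 0 85; 0 0 0 0 85; 0 0 0 0 85'| sed -n '2p;4p'; python3 pegs.py pegs2;python3 -c "
from h import *
print(go([.4875,-.1532,.045],-.0895))"
```

```text
ee_pos: [0.5273, -0.0024, 0.2469]
ee_pos: [0.4819, -0.0941, 0.246]
ee_pos: [0.4814, -0.0953, 0.246]
ft_force: [0.4, 0.3, 0.6]
[ 0.4814 -0.0953  0.246 ]
[264. 210.] 329 ztop 0.0849 ((487.9279479980469, -153.69801330566406), 13.436883926391602) [ 0.4877 -0.1531  0.0839]
[492. 242.] 256 ztop 0.0316 ((840.006591796875, -260.1007080078125), 18.481840133666992) [ 0.8397 -0.2607  0.0307]
[272. 245.] 302 ztop 0.0849 ((493.9210510253906, -204.9586639404297), 13.231122970581055) [ 0.4939 -0.2045  0.0841]
[505. 273.] 139 ztop 0.0319 ((880.5261840820312, -320.0081787109375), 18.25918960571289) [ 0.8732 -0.3218  0.0309]
[277. 273.] 260 ztop 0.0849 ((498.7065124511719, -247.7943572998047), 13.133954048156738) [ 0.498 -0.247  0.084]
[479. 306.] 64 ztop 0.0321 ((837.5640869140625, -384.8911437988281), 13.706991195678711) [ 0.8386 -0.3828  0.0308]
([np.float64(-57.1), np.float64(11.4), np.float64(201.0), np.float64(-0.0016)], 'q6', np.float64(-0.333))
```

Unmoved. This time: descend, settle, close with a full call, check, then lift.

```bash
python3 -m crank '-30 6 30 0 85; -57 11.5 65 0 85; -57 11.5 100 0 85; -57 11.5 135 0 85; -57 11.5 160 0 85; -57 11.5 180 0 85; -57 11.5 201 0 85; -57 11.5 201 0 85' | sed -n '2p'; python3 -m crank '0 0 0 0 85; 0 0 0 0 85; 0 0 0 0 85; 0 0 0 0 85; 0 0 0 0 10; 0 0 0 0 10; 0 0 0 0 10; 0 0 0 0 10' | sed -n '2p'; python3 -m crank '0 0 0 0 10; 0 0 0 0 10; 0 0 0 0 10; 0 0 0 0 10; 0 0 0 0 10; 0 0 0 0 10; 0 0 0 0 10; 0 0 0 0 10' | sed -n '2p;4,6p'
```

```text
ee_pos: [0.4852, -0.152, 0.0416]
ee_pos: [0.4878, -0.1531, 0.0453]
ee_pos: [0.4874, -0.1533, 0.0467]
ft_force: [-3.4, 0.5, 15.3]
gripper_width: 0.119
finger_force: 7.2
```

Run:
```python
from h import *
p=shot("wrist");cv2.imwrite("pics/w3.png",p["color"])
q=shot("side");c=np.vstack([cv2.resize(p["color"],(560,420))[180:,:],cv2.resize(q["color"][180:300,180:420],(560,280))]);cv2.imwrite("pics/w3.png",c)
```

```text
(no output)
```

View pics/w3.png

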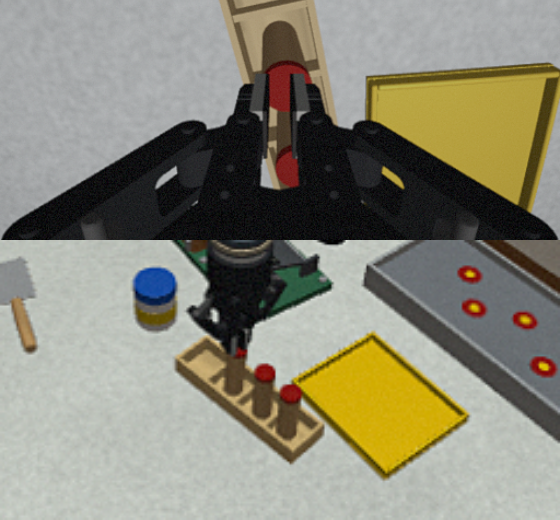

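The fingers closed behind the peg (top at (287,90)) and tilted it towards the camera side, so the pads don't sit where I assumed. Measuring pad positions in the tool frame.

Run:
```python
from h import *
np.set_printoptions(precision=1,suppress=True)
p=bot.capture("wrist");he=p["hand_eye"];p["Rw"],p["c"]=he[:3,:3],he[:3,3]
np.savez("grip.npz",**p)
g=cv2.cvtColor(p["color"],cv2.COLOR_BGR2HSV)
m=(g[...,1]<60);m[:200]=0
X=cloud(p,m)*1000
X=X[(np.abs(X[:,1])<30)&(np.abs(X[:,0])<40)&(X[:,2]<15)&(X[:,2]>-60)]
for lo in range(-60,15,8):
    t=X[(X[:,2]>=lo)&(X[:,2]<lo+8)]
    if len(t)>5: print(lo,len(t),"x",np.percentile(t[:,0],[1,25,50,75,99]),"y",np.percentile(t[:,1],[1,25,50,75,99]))
h=pose(bot.read_state());print(bot.read_state()["tool_rot"],h[:3,2])
```

```text
-60 315 x [ 4.7  5.8  9.6 10.  10.5] y [-18.3 -10.9  -5.8  10.3  17.9]
-52 207 x [ 5.2  9.3  9.8 10.1 10.6] y [-18.3 -10.   -6.6   9.   15.9]
-44 29 x [ 9.3  9.8  9.9 10.1 10.1] y [-11.   -8.5  -6.9   8.2  10.8]
[ 0.7  0.7 -0.   0. ] [ 0. -0. -1.]
```

```bash
python3 -m crank '0 0 0 0 40; 0 0 0 0 85; 0 0 0 0 85; 0 0 0 0 85; 0 0 0 0 85; 0 0 0 0 85; 0 0 0 0 85; 0 0 0 0 85' | sed -n '2p;4,6p'
python3 - <<'E'
from h import *
from hold import held
p=shot("wrist");cv2.imwrite("pics/w4.png",p["color"]);np.savez("open.npz",**p)
print(held()); print(bot.read_state()["ee_pos"])
X=cloud(p,np.ones((384,512),bool));X=X[(X[:,2]>.07)&(X[:,2]<.095)&(X[:,0]>.46)&(X[:,0]<.52)&(X[:,1]>-.19)&(X[:,1]<-.11)]
print(X.mean(0),X.min(0),X.max(0))
E
```

```text
ee_pos: [0.4876, -0.1531, 0.0448]
ft_force: [0.3, -0.3, -0.1]
gripper_width: 0.996
finger_force: 0.0
(array([-0.6958, -0.0016,  0.0269,  0.0018]), array([-0.7603,  0.0983]))
[ 0.4877 -0.1531  0.0449]
[ 0.4878 -0.1515  0.0827] [ 0.4746 -0.1673  0.07  ] [ 0.5008 -0.14    0.0863]
```

View pics/w4.png

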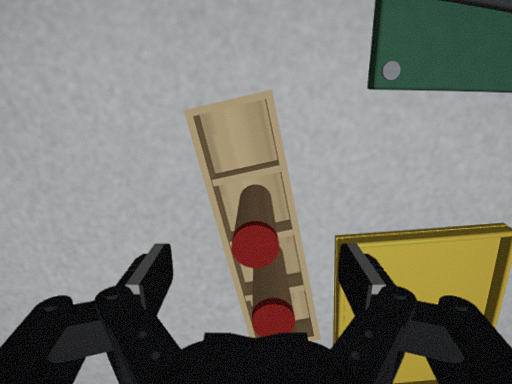

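Run:
```python
from h import *
np.set_printoptions(precision=1,suppress=True)
for f in ["grip.npz","open.npz"]:
    p=dict(np.load(f));he=p["hand_eye"];p["Rw"],p["c"]=he[:3,:3],he[:3,3]
    g=cv2.cvtColor(p["color"],cv2.COLOR_BGR2HSV);red=((g[...,0]<8)|(g[...,0]>172))&(g[...,1]>110)&(g[...,2]>40)
    red[:200]=0;red[290:]=0
    X=cloud(p,red)*1000;X=X[np.abs(X[:,1])<30];print(f,len(X),X.min(0),X.mean(0),X.max(0))
    m=np.zeros((384,512),bool);m[170:260,225:290]=1;X=cloud(p,m)*1000;X=X[(np.abs(X[:,1])<16)&(X[:,2]<38)]
    for lo in range(-44,40,12):
        t=X[(X[:,2]>=lo)&(X[:,2]<lo+12)]
        if len(t)>5: print(lo,len(t),"x max",t[:,0].max(),"y",np.percentile(t[:,1],[1,99]))
```

```text
grip.npz 1049 [-14.1  -8.  -52.1] [  2.5   1.9 -37.5] [ 13.   15.9 -30.9]
-44 980 x max 12.974882174835514 y [-8.  15.2]
-32 299 x max 12.960463972497532 y [-9.1 14.5]
-20 278 x max 12.72746079224825 y [-10.   14.4]
-8 218 x max 12.793855750662164 y [-10.1  14.1]
4 178 x max 12.778191289223583 y [-10.8  13.1]
16 427 x max 28.0883892089371 y [-15.5  14.3]
28 131 x max 26.663620794052893 y [-15.4  12.3]
open.npz 1793 [-43.8 -19.1 -41.4] [  0.5  -0.2 -38.6] [13.  19.6 30.9]
-44 1604 x max 13.014937539228832 y [-12.2  12.4]
-32 315 x max 12.947435025584722 y [-11.9  12.2]
-20 261 x max 12.715897879830948 y [-12.3  12.3]
-8 219 x max 12.67330922850704 y [-12.   12.1]
4 179 x max 12.660657361556984 y [-12.1  13. ]
16 458 x max 28.534446557172117 y [-15.4  14.8]
28 131 x max 26.546829114957404 y [-15.5  12.3]
```

The peg remained between the fingers the whole time. I gripped so low that its top fouled the finger links above the pads. Retrying about 13 mm higher.

```bash
python3 -m crank '0 0 -7 0 85; 0 0 -13 0 85; 0 0 -13 0 85; 0 0 -13 0 85; 0 0 -13 0 10; 0 0 -13 0 10; 0 0 -13 0 10; 0 0 -13 0 10' | sed -n '2p;4,6p';python3 -m crank '0 0 0 0 10; 0 0 0 0 10; 0 0 0 0 10; 0 0 0 0 10; 0 0 0 0 10; 0 0 0 0 10; 0 0 0 0 10; 0 0 0 0 10' | sed -n '2p;4,6p'; sed -i 's/\[r\[0\]+40\*r\[1\],r\[2\]+40\*r\[3\]\]/[r[0]+F*r[1],r[2]+F*r[3]]/; s/^def held/F=53\ndef held/; s/(X\[:,2\]>-38)&(X\[:,2\]<38)/(X[:,2]>-24)\&(X[:,2]<48)/' hold.py; python3 hold.py .6309 .2030 .12
```

```text
ee_pos: [0.4875, -0.153, 0.0578]
ft_force: [-0.1, -0.4, -0.0]
gripper_width: 0.448
finger_force: 0.0
ee_pos: [0.4877, -0.1531, 0.058]
ft_force: [0.4, 0.1, -0.3]
gripper_width: 0.115
finger_force: 0.0
fit [-0.6529 -0.0015 -0.0199  0.0017] foot [-0.7306  0.0679] ee [ 0.4877 -0.1531  0.058 ] F [ 0.438  -0.1156 -0.3679] 35.2833
go ([np.float64(368.4), np.float64(110.2), np.float64(-62.0), np.float64(-0.0015)], 'q6', np.float64(-0.432))
```

Run:
```python
from h import *
np.set_printoptions(precision=1,suppress=True)
p=bot.capture("wrist");he=p["hand_eye"];p["Rw"],p["c"]=he[:3,:3],he[:3,3]
g=cv2.cvtColor(p["color"],cv2.COLOR_BGR2HSV);m=(g[...,1]<70);m[:200]=0
X=cloud(p,m)*1000;X=X[(np.abs(X[:,1])<25)&(np.abs(X[:,0])<40)]
for lo in range(-80,30,8):
    t=X[(X[:,2]>=lo)&(X[:,2]<lo+8)]
    if len(t)>5: print(lo,len(t),"x",np.percentile(t[:,0],[1,50,99]),"y",np.percentile(t[:,1],[1,50,99]))
cv2.imwrite("pics/w5.png",p["color"][180:384,120:400])
q=shot("side");cv2.imwrite("pics/w5.png",np.vstack([cv2.resize(p["color"][200:350,180:340],(640,600))[:300],cv2.resize(q["color"][170:290,180:420],(640,320))[:300]]))
```

```text
-80 659 x [-11.7   5.9  11.2] y [-21.6   5.1  17.3]
-72 341 x [ 0.3  9.7 10.6] y [-18.3  -4.9  17.6]
-64 351 x [-5.7  9.5 10.6] y [-18.4  -4.9  18. ]
-56 296 x [ 5.1  9.7 10.5] y [-18.4  -6.1  17.9]
-48 129 x [ 0.1  9.8 10.5] y [-16.6  -6.4  16.7]
```

View pics/w5.png

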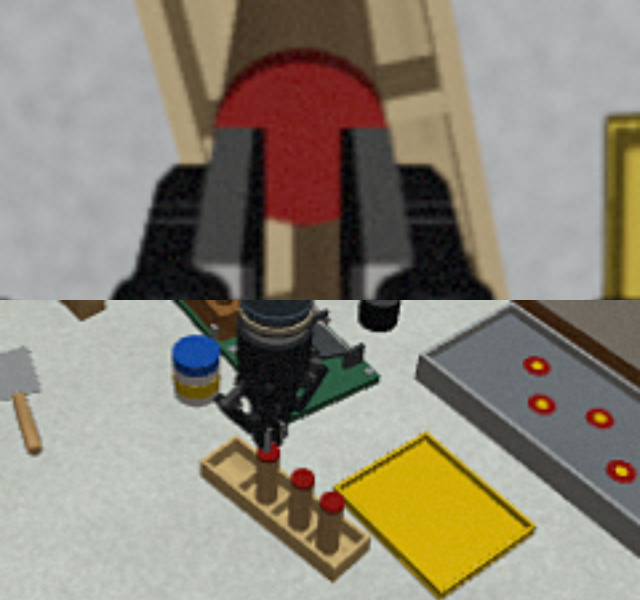

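The fingertips are really about 42 mm above the reported TCP (the tips in the crop end at the peg's top surface). Every grasp height has to go 42 mm lower than I assumed.

```bash
python3 - <<'E'
s=open('hold.py').read()
s=s.replace("F=53","F=-2").replace("m[180:275,225:290]=1","m[150:384,200:315]=1;m&=cv2.cvtColor(p['color'],cv2.COLOR_BGR2HSV)[...,1]>75")
s=s.replace("(X[:,2]>-24)&(X[:,2]<48)","(X[:,2]>-79)&(X[:,2]<-4)").replace("return r,","print('n',len(X),'zmin',X[:,2].min());return r,")
open('hold.py','w').write(s)
E
python3 -m crank '0 0 0 0 85; 0 0 0 0 85; 0 0 0 0 85; 0 0 0 0 85; 0 0 0 0 85; 0 0 0 0 85; 0 0 20 0 85; 0 0 40 0 85' | sed -n '5p'; python3 -m crank '0 0 10 0 85; 0 0 15 0 85; 0 0 15 0 85; 0 0 15 0 85; 0 0 15 0 85; 0 0 15 0 85; 0 0 15 0 85; 0 0 15 0 10' | sed -n '2p;4,6p';python3 -m crank '0 0 0 0 10; 0 0 0 0 10; 0 0 0 0 10; 0 0 0 0 10; 0 0 0 0 10; 0 0 0 0 10; 0 0 0 0 10; 0 0 0 0 10' | sed -n '2p;4,6p';python3 hold.py .6309 .2030 .065
```

```text
gripper_width: 0.992
ee_pos: [0.488, -0.1533, 0.0036]
ft_force: [0.2, -0.6, 0.1]
gripper_width: 0.883
finger_force: 0.0
ee_pos: [0.4877, -0.1531, 0.0032]
ft_force: [-1.1, -0.3, 3.5]
gripper_width: 0.296
finger_force: 58.7
n 3122 zmin -78.99488564484649
fit [-0.6932 -0.0015  0.0495 -0.0002] foot [-0.6902  0.0499] ee [ 0.4877 -0.1531  0.0032] F [-1.0285  0.7479  3.9875] 37.4333
go ([np.float64(368.3), np.float64(110.2), np.float64(-61.8), np.float64(-0.0015)], 'q6', np.float64(-0.432))
```

```bash
python3 -m crank '0 0 -35 0 10; 0 0 -70 0 10; 0 0 -105 0 10; 0 0 -130 0 10; 36 11 -130 0 10; 74 22 -130 0 10; 112 33 -130 0 10; 150 45 -130 0 10' | sed -n '2p'; python3 -m crank '38 11 0 0 10; 76 22 0 0 10; 114 33 0 0 10; 152 44 0 0 10; 190 56 0 0 10; 218 65 0 0 10; 218 65 35 0 10; 218 65 64 0 10' | sed -n '2p';python3 -m crank '0 0 4 0 10; 0 0 4 0 10; 0 0 4 0 10; 0 0 4 0 10; 0 0 4 0 10; 0 0 4 0 10; 0 0 4 0 10; 0 0 4 0 10' | sed -n '2p;4,6p';python3 hold.py .6309 .2030 .065
```

```text
ee_pos: [0.5461, -0.0065, 0.1329]
ee_pos: [0.6325, 0.2061, 0.0689]
ee_pos: [0.6311, 0.2033, 0.0659]
ft_force: [-0.4, 0.2, -0.3]
gripper_width: 0.287
finger_force: 59.1
n 3013 zmin -78.99647610264434
fit [-0.7224 -0.001   0.0814  0.0002] foot [-0.7203  0.081 ] ee [0.6309 0.2033 0.0656] F [ 0.0371 -0.6809  0.6164] 39.4833
go ([np.float64(0.4), np.float64(-0.1), np.float64(0.6), np.float64(-0.0017)], 'q6', np.float64(0.235))
```

```bash
python3 -m crank '0.4 -0.1 0 0 10; 0.4 -0.1 2 0 10; 0.4 -0.1 4 0 10; 0.4 -0.1 6 0 10; 0.4 -0.1 8 0 10; 0.4 -0.1 10 0 10; 0.4 -0.1 11 0 10; 0.4 -0.1 12 0 10' | sed -n '2p;4p'
```

```text
ee_pos: [0.6305, 0.2038, 0.0527]
ft_force: [1.3, 1.0, -0.2]
```

```bash
python3 -m crank '0 0 4 0 10; 0 0 8 0 10; 0 0 12 0 10; 0 0 16 0 10; 0 0 19 0 10; 0 0 21 0 10; 0 0 23 0 10; 0 0 24 0 10' | sed -n '2p;4p';python3 -m crank '0 0 1 0 10; 0 0 2 0 10; 0 0 3 0 10; 0 0 4 0 10; 0 0 4 0 10; 0 0 4 0 10; 0 0 4 0 10; 0 0 4 0 10' | sed -n '2p;4p'
```

```text
ee_pos: [0.6305, 0.2037, 0.0286]
ft_force: [0.8, -0.8, -0.7]
ee_pos: [0.6306, 0.2038, 0.0282]
ft_force: [-4.3, -0.9, 14.0]
```

```bash
python3 -m crank '0 0 -3 0 85; 0 0 -3 0 85; 0 0 -3 0 85; 0 0 -3 0 85; 0 0 -3 0 85; 0 0 -35 0 85; 0 0 -70 0 85; 0 0 -105 0 85' | sed -n '2p;4p'; python3 -m crank '-38 -9 0 0 85; -78 -18 0 0 85; -118 -28 0 0 85; -158 -37 0 0 85; -198 -47 0 0 85; -238 -57 0 0 85; -278 -67 0 0 85; -318 -76 0 0 85' | sed -n '2p';python3 -m crank '-38 -9 0 0 85; -76 -18 0 0 85; -101 -24 0 0 85; -101 -24 30 0 85; -101 -24 60 0 85; -101 -24 60 0 85; -101 -24 60 0 85; -101 -24 60 0 85' | sed -n '2p';python3 -m crank '0 0 0 0 85; 0 0 0 0 85; 0 0 0 0 85; 0 0 0 0 85; 0 0 0 0 85; 0 0 0 0 85; 0 0 0 0 85; 0 0 0 0 85'| sed -n '2p;4p'; python3 -c "
from h import *
print(go([.4939,-.2047,.003],-.0895))"
```

```text
ee_pos: [0.6296, 0.2036, 0.1295]
ft_force: [0.9, -0.3, -0.0]
ee_pos: [0.5249, -0.1075, 0.1298]
ee_pos: [0.4935, -0.2044, 0.0706]
ee_pos: [0.4929, -0.2044, 0.07]
ft_force: [0.9, 1.1, 0.7]
([np.float64(-0.2), np.float64(1.0), np.float64(67.0), np.float64(-0.0015)], 'q6', np.float64(-0.512))
```

```bash
python3 -m crank '0 1 35 0 85; 0 1 60 0 85; 0 1 67 0 85; 0 1 67 0 85; 0 1 67 0 85; 0 1 67 0 85; 0 1 67 0 85; 0 1 67 0 10' | sed -n '2p'; python3 -m crank '0 0 0 0 10; 0 0 0 0 10; 0 0 0 0 10; 0 0 0 0 10; 0 0 0 0 10; 0 0 0 0 10; 0 0 0 0 10; 0 0 0 0 10' | sed -n '2p;4,6p';python3 -m crank '0 0 -35 0 10; 0 0 -70 0 10; 0 0 -105 0 10; 0 0 -130 0 10; 38 10 -130 0 10; 76 20 -130 0 10; 114 30 -130 0 10; 152 40 -130 0 10' | sed -n '2p;5,6p'; python3 -m crank '38 10 0 0 10; 76 20 0 0 10; 114 31 0 0 10; 152 41 0 0 10; 190 51 0 0 10; 221 60 0 0 10; 221 60 35 0 10; 221 60 66 0 10' | sed -n '2p';python3 -m crank '0 0 2 0 10; 0 0 2 0 10; 0 0 2 0 10; 0 0 2 0 10; 0 0 2 0 10; 0 0 2 0 10; 0 0 2 0 10; 0 0 2 0 10' | sed -n '2p;4,6p';python3 hold.py .6268 .1573 .065
```

```text
ee_pos: [0.4947, -0.205, 0.0042]
ee_pos: [0.494, -0.2046, 0.0033]
ft_force: [-0.9, 0.8, 5.6]
gripper_width: 0.287
finger_force: 58.7
ee_pos: [0.5477, -0.0554, 0.1329]
gripper_width: 0.291
finger_force: 59.0
ee_pos: [0.6296, 0.1608, 0.0673]
ee_pos: [0.6279, 0.1577, 0.0659]
ft_force: [-0.5, -0.2, -0.9]
gripper_width: 0.291
finger_force: 59.1
n 3012 zmin -78.99339056696675
fit [-0.8795 -0.0014  0.0525 -0.0003] foot [-0.8767  0.0531] ee [0.6277 0.1577 0.0656] F [-0.0879  0.1624 -1.2653] 47.5333
go ([np.float64(0.4), np.float64(-0.9), np.float64(0.6), np.float64(-0.0017)], 'q6', np.float64(0.165))
```

```bash
python3 -m crank '0.4 -0.9 0 0 10; 0.4 -0.9 0 0 10; 0.4 -0.9 0 0 10; 0.4 -0.9 0 0 10; 0.4 -0.9 4 0 10; 0.4 -0.9 7 0 10; 0.4 -0.9 10 0 10; 0.4 -0.9 13 0 10' | sed -n '2p;4p'
```

```text
ee_pos: [0.6264, 0.1583, 0.0515]
ft_force: [-0.6, -0.0, 0.5]
```

```bash
python3 -m crank '0 0 4 0 10; 0 0 8 0 10; 0 0 12 0 10; 0 0 16 0 10; 0 0 19 0 10; 0 0 22 0 10; 0 0 24 0 10; 0 0 24 0 10' | sed -n '2p;4p';python3 -m crank '0 0 1 0 10; 0 0 2 0 10; 0 0 3 0 10; 0 0 4 0 10; 0 0 4 0 10; 0 0 4 0 10; 0 0 4 0 10; 0 0 4 0 10' | sed -n '2p;4p'
```

```text
ee_pos: [0.6265, 0.1583, 0.0284]
ft_force: [-0.5, -0.4, 2.1]
ee_pos: [0.6266, 0.1584, 0.0283]
ft_force: [-6.4, -1.1, 21.3]
```

```bash
python3 -m crank '0 0 -4 0 85; 0 0 -4 0 85; 0 0 -4 0 85; 0 0 -4 0 85; 0 0 -4 0 85; 0 0 -35 0 85; 0 0 -70 0 85; 0 0 -105 0 85' | sed -n '2p;4p'; python3 -m crank '-38 -8 0 0 85; -78 -17 0 0 85; -118 -26 0 0 85; -158 -35 0 0 85; -198 -44 0 0 85; -238 -53 0 0 85; -278 -61 0 0 85; -318 -70 0 0 85' | sed -n '2p';python3 -m crank '-38 -9 0 0 85; -76 -17 0 0 85; -97 -21 0 0 85; -97 -21 30 0 85; -97 -21 60 0 85; -97 -21 60 0 85; -97 -21 60 0 85; -97 -21 60 0 85' | sed -n '2p';python3 -m crank '0 0 0 0 85; 0 0 0 0 85; 0 0 0 0 85; 0 0 0 0 85; 0 0 0 0 85; 0 0 0 0 85; 0 0 0 0 85; 0 0 0 0 85'| sed -n '2p;4p'; python3 -c "
from h import *
print(go([.4983,-.2474,.003],-.0895))"
```

```text
ee_pos: [0.6254, 0.1582, 0.1282]
ft_force: [0.8, -0.2, 0.6]
ee_pos: [0.5271, -0.1536, 0.1286]
ee_pos: [0.4988, -0.2467, 0.0695]
ee_pos: [0.4982, -0.2467, 0.069]
ft_force: [0.4, 0.0, 0.1]
([np.float64(-0.7), np.float64(0.1), np.float64(66.0), np.float64(-0.0015)], 'q6', np.float64(-0.57))
```

```bash
python3 -m crank '-0.6 0 35 0 85; -0.6 0 60 0 85; -0.6 0 66 0 85; -0.6 0 66 0 85; -0.6 0 66 0 85; -0.6 0 66 0 85; -0.6 0 66 0 85; -0.6 0 66 0 10' | sed -n '2p'; python3 -m crank '0 0 0 0 10; 0 0 0 0 10; 0 0 0 0 10; 0 0 0 0 10; 0 0 0 0 10; 0 0 0 0 10; 0 0 0 0 10; 0 0 0 0 10' | sed -n '2p;4,6p';python3 -m crank '0 0 -35 0 10; 0 0 -70 0 10; 0 0 -105 0 10; 0 0 -130 0 10; 38 9 -130 0 10; 76 19 -130 0 10; 114 28 -130 0 10; 152 38 -130 0 10' | sed -n '2p;5,6p'; python3 -m crank '38 9 0 0 10; 76 19 0 0 10; 114 28 0 0 10; 152 38 0 0 10; 190 47 0 0 10; 217 53 0 0 10; 217 53 35 0 10; 217 53 66 0 10' | sed -n '2p';python3 -m crank '0 0 2 0 10; 0 0 2 0 10; 0 0 2 0 10; 0 0 2 0 10; 0 0 2 0 10; 0 0 2 0 10; 0 0 2 0 10; 0 0 2 0 10' | sed -n '2p;4,6p';python3 hold.py .6227 .1115 .065
```

```text
ee_pos: [0.499, -0.2478, 0.0042]
ee_pos: [0.4983, -0.2474, 0.0034]
ft_force: [-0.5, -0.1, 4.9]
gripper_width: 0.291
finger_force: 58.7
ee_pos: [0.5496, -0.0979, 0.1327]
gripper_width: 0.287
finger_force: 58.9
ee_pos: [0.6243, 0.1145, 0.0672]
ee_pos: [0.6227, 0.1118, 0.0659]
ft_force: [-0.8, -0.1, 0.7]
gripper_width: 0.289
finger_force: 59.0
n 3037 zmin -78.99784970978541
fit [-1.5072 -0.0011  0.1275  0.0008] foot [-1.5049  0.1258] ee [0.6226 0.1118 0.0656] F [-0.3099  0.4303 -0.2599] 55.5833
go ([np.float64(1.2), np.float64(-0.0), np.float64(0.6), np.float64(-0.0018)], 'q6', np.float64(0.093))
```

```bash
python3 -m crank '1.2 0 0 0 10; 1.2 0 0 0 10; 1.2 0 0 0 10; 1.2 0 0 0 10; 1.2 0 4 0 10; 1.2 0 7 0 10; 1.2 0 10 0 10; 1.2 0 13 0 10' | sed -n '2p;4p'
```

```text
ee_pos: [0.6222, 0.1131, 0.0514]
ft_force: [-0.4, -1.1, -1.1]
```

```bash
python3 -m crank '0 0 4 0 10; 0 0 8 0 10; 0 0 12 0 10; 0 0 16 0 10; 0 0 19 0 10; 0 0 22 0 10; 0 0 24 0 10; 0 0 24 0 10' | sed -n '2p;4p';python3 -m crank '0 0 1 0 10; 0 0 2 0 10; 0 0 3 0 10; 0 0 4 0 10; 0 0 4 0 10; 0 0 4 0 10; 0 0 4 0 10; 0 0 4 0 10' | sed -n '2p;4p'
```

```text
ee_pos: [0.6224, 0.1131, 0.0284]
ft_force: [-1.4, -0.3, 2.3]
ee_pos: [0.6225, 0.1132, 0.0283]
ft_force: [-6.8, -1.2, 22.5]
```

```bash
python3 -m crank '0 0 -4 0 85; 0 0 -4 0 85; 0 0 -4 0 85; 0 0 -4 0 85; 0 0 -4 0 85; 0 0 -40 0 85; 0 0 -80 0 85; 0 0 -120 0 85' | sed -n '2p;4p'; python3 -m crank '24 -17 -30 0 85; 48 -34 -60 0 85; 72 -51 -90 0 85; 96 -68 -100 0 85; 120 -84 -100 0 85; 120 -84 -100 0 85; 120 -84 -100 0 85; 120 -84 -100 0 85' | sed -n '2p';python3 -m crank '0 0 0 0 85; 0 0 0 0 85; 0 0 0 0 85; 0 0 0 0 85; 0 0 0 0 85; 0 0 0 0 85; 0 0 0 0 85; 0 0 0 0 85'| sed -n '2p;4p'; python3 pegs.py after4
python3 - <<'E'
from h import *
p=shot("wrist")
o=bot.outline_of(p,"caul")
for q in o[:1]:
    X=cloud(p,q["mask"])
    for lo,hi in [(.09,.1),(.04,.05)]:
        t=X[(X[:,2]>lo)&(X[:,2]<hi)];print(q["p"],len(t),np.median(t[:,2]),cv2.minAreaRect((t[:,:2]*1000).astype(np.float32)))
h=cv2.cvtColor(p["color"],cv2.COLOR_BGR2HSV);m=(h[...,0]>8)&(h[...,0]<18)&(h[...,1]>180)&(h[...,2]>120)
X=cloud(p,m);t=X[(X[:,2]>.09)&(X[:,2]<.1)];print("orange",len(t),t.mean(0),cv2.minAreaRect((t[:,:2]*1000).astype(np.float32)))
E
```

```text
ee_pos: [0.6212, 0.1131, 0.1432]
ft_force: [1.0, -0.8, -0.1]
ee_pos: [0.5496, 0.24, 0.2432]
ee_pos: [0.5498, 0.2402, 0.244]
ft_force: [0.4, -0.3, 0.6]
[0.5497 0.2403 0.244 ]
[327.  23.] 357 ztop 0.0476 ((659.047607421875, 405.2747802734375), 23.740297317504883) [0.6523 0.3988 0.0469]
[350.   8.] 655 ztop 0.076 ((667.6044311523438, 409.69683837890625), 22.523935317993164) [0.6671 0.4032 0.0749]
[376. 191.] 3201 ztop 0.0557 ((713.7435302734375, 172.8653564453125), 90.03317260742188) [0.715  0.1801 0.0548]
[331. 156.] 458 ztop 0.1099 ((634.99462890625, 248.93296813964844), 13.373583793640137) [0.6351 0.2493 0.109 ]
[327. 195.] 409 ztop 0.1099 ((630.603759765625, 203.2655792236328), 13.364531517028809) [0.6303 0.204  0.109 ]
[324. 231.] 374 ztop 0.1099 ((625.9660034179688, 157.5909881591797), 13.417179107666016) [0.6262 0.1583 0.109 ]
[322. 265.] 337 ztop 0.1099 ((621.8084106445312, 112.06466674804688), 13.133647918701172) [0.6219 0.1131 0.109 ]
0.92 1011 0.09469147515906612 ((493.7323913574219, 308.7981262207031), (20.52094078063965, 59.646697998046875), 2.2336010932922363)
0.92 2016 0.04377879786125069 ((493.7255554199219, 309.4340515136719), (44.371337890625, 120.12236022949219), 1.9730089902877808)
orange 146 [0.49423533 0.30947569 0.09424416] ((494.23779296875, 308.8535461425781), (19.444555282592773, 58.55759811401367), 0.764206051826477)
```

All four pegs are home (tops at 110 mm, on the hole axes). Next is the caul: fin centre (494,309), yaw +2°.

```bash
python3 -m crank '0 0 0 -0.12 85; 0 0 0 -0.24 85; 0 0 0 -0.36 85; 0 0 0 -0.48 85; 0 0 0 -0.6 85; 0 0 0 -0.72 85; 0 0 0 -0.84 85; 0 0 0 -0.95 85' | sed -n '3p'; python3 -m crank '0 0 0 -0.12 85; 0 0 0 -0.24 85; 0 0 0 -0.36 85; 0 0 0 -0.48 85; 0 0 0 -0.6 85; 0 0 0 -0.72 85; 0 0 0 -0.748 85; 0 0 0 -0.748 85' | sed -n '3p'; python3 -c "
from h import *
print(go([.4937,.3091,.08],1.607))"
```

```text
tool_rot: [0.346, 0.938, 0.0, 0.0]
tool_rot: [-0.018, 1.0, -0.0, 0.0]
([np.float64(53.4), np.float64(70.8), np.float64(164.0), np.float64(0.0005)], 'q6', np.float64(-1.381))
```

```bash
python3 -m crank '26 35 20 0 85; 53 71 50 0 85; 53 71 85 0 85; 53 71 120 0 85; 53 71 150 0 85; 53 71 164 0 85; 53 71 164 0 85; 53 71 164 0 85' | sed -n '2p'; python3 -m crank '0 0 0 0 85; 0 0 0 0 85; 0 0 0 0 85; 0 0 0 0 85; 0 0 0 0 85; 0 0 0 0 85; 0 0 0 0 85; 0 0 0 0 85' | sed -n '2,3p'
python3 - <<'E'
from h import *
p=shot("wrist")
h=cv2.cvtColor(p["color"],cv2.COLOR_BGR2HSV);m=(h[...,0]>4)&(h[...,0]<20)&(h[...,1]>150)&(h[...,2]>60)
X=cloud(p,m);t=X[(X[:,2]>.09)&(X[:,2]<.1)];print("orange",len(t),t.mean(0),cv2.minAreaRect((t[:,:2]*1000).astype(np.float32)))
print(go([.4937,.3091,.013],1.607))
E
```

```text
ee_pos: [0.4939, 0.3093, 0.0795]
ee_pos: [0.4942, 0.3093, 0.0801]
tool_rot: [-0.018, 1.0, 0.0, 0.0]
orange 2805 [0.49181489 0.30884395 0.09463727] ((492.6711730957031, 308.70184326171875), (19.70732879638672, 59.58671188354492), 1.9475765228271484)
([np.float64(0.4), np.float64(-0.2), np.float64(67.0), np.float64(-0.0)], 'q6', np.float64(-1.239))
```

```bash
python3 -m crank '1 -0.3 35 0 85; 1 -0.3 55 0 85; 1 -0.3 67 0 85; 1 -0.3 67 0 85; 1 -0.3 67 0 85; 1 -0.3 67 0 85; 1 -0.3 67 0 45; 1 -0.3 67 0 45' | sed -n '2p;4p'; python3 -m crank '0 0 0 0 45; 0 0 0 0 45; 0 0 0 0 45; 0 0 0 0 45; 0 0 0 0 45; 0 0 0 0 45; 0 0 0 0 45; 0 0 0 0 45' | sed -n '2p;4,6p';python3 -m crank '0 0 -20 0 45; 0 0 -40 0 45; 0 0 -40 0 45; 0 0 -40 0 45; 0 0 -40 0 45; 0 0 -40 0 45; 0 0 -40 0 45; 0 0 -40 0 45' | sed -n '2p;4,6p'
```

```text
ee_pos: [0.4942, 0.3094, 0.0143]
ft_force: [0.3, -0.7, -0.9]
ee_pos: [0.4944, 0.3095, 0.0144]
ft_force: [-0.5, 0.2, 6.1]
gripper_width: 0.697
finger_force: 65.5
ee_pos: [0.4925, 0.3087, 0.052]
ft_force: [0.2, -0.5, -2.1]
gripper_width: 0.692
finger_force: 65.7
```

```bash
python3 -m crank '0 0 -35 0.06 45; 0 0 -70 0.125 45; 0 0 -98 0.125 45; 0 0 -98 0.125 45; 0 0 -98 0.125 45; 0 0 -98 0.125 45; 0 0 -98 0.125 45; 0 0 -98 0.125 45' | sed -n '2p'
cat > fin.py <<'E'
from h import *
import sys
def fin():
    p=bot.capture("wrist");he=p["hand_eye"];p["Rw"],p["c"]=he[:3,:3],he[:3,3]
    h=cv2.cvtColor(p["color"],cv2.COLOR_BGR2HSV);m=(h[...,0]>4)&(h[...,0]<20)&(h[...,1]>150)&(h[...,2]>60)
    X=cloud(p,m)*1000;X=X[(np.abs(X[:,0])<25)&(np.abs(X[:,1])<40)];zt=np.percentile(X[:,2],10);t=X[np.abs(X[:,2]-zt)<3]
    return zt,cv2.minAreaRect(t[:,:2].astype(np.float32))
z,r=fin();print("fin top z",round(z,1),r)
T=pose(bot.read_state());b=np.array([float(a) for a in sys.argv[1:4]])
print("ee",T[:3,3],"go",go(b-T[:3,:3]@[r[0][0]/1e3,r[0][1]/1e3,0],float(sys.argv[4])))
E
python3 fin.py .6777 .1758 .148 1.4813
```

```text
ee_pos: [0.4918, 0.3084, 0.1491]
fin top z -80.8 ((0.8592081069946289, -0.9413719177246094), (20.799245834350586, 60.034584045410156), 0.7492797374725342)
ee [0.49203268 0.30852228 0.1492477 ] go ([np.float64(-197.6), np.float64(-114.8), np.float64(0.8), np.float64(0.0007)], 'q6', np.float64(-1.114))
```

```bash
python3 -m crank '-30 -18 0 0 45; -62 -36 0 0 45; -94 -55 0 0 45; -126 -73 0 0 45; -158 -92 0 0 45; -186 -108 0 0 45; -198 -115 0 0 45; -198 -115 0 0 45' | sed -n '2p'; python3 -m crank '0 0 0 0 45; 0 0 0 0 45; 0 0 0 0 45; 0 0 0 0 45; 0 0 0 0 45; 0 0 0 0 45; 0 0 0 0 45; 0 0 0 0 45' | sed -n '2,3p'; python3 fin.py .6777 .1758 .085 1.4813
```

```text
ee_pos: [0.6834, 0.1734, 0.1493]
ee_pos: [0.6801, 0.1771, 0.1512]
tool_rot: [0.044, 0.999, 0.0, 0.0]
fin top z -80.7 ((0.8453502655029297, -1.0749778747558594), (21.140687942504883, 60.1156120300293), 0.3938291668891907)
ee [0.68010046 0.17705076 0.15113676] go ([np.float64(1.4), np.float64(-0.4), np.float64(66.1), np.float64(0.0009)], 'q6', np.float64(-1.386))
```

```bash
python3 -m crank '1.4 -0.4 0 0 45; 1.4 -0.4 30 0 45; 1.4 -0.4 55 0 45; 1.4 -0.4 66 0 45; 1.4 -0.4 66 0 45; 1.4 -0.4 66 0 45; 1.4 -0.4 66 0 45; 1.4 -0.4 66 0 45' | sed -n '2,4p'; python3 fin.py .6777 .1758 .031 1.4813
```

```text
ee_pos: [0.6804, 0.1768, 0.087]
tool_rot: [0.044, 0.999, 0.0, 0.002]
ft_force: [-0.3, 0.7, -1.7]
fin top z -80.7 ((0.7272834777832031, -0.9972457885742188), (21.382186889648438, 59.81601333618164), 0.8614692091941833)
ee [0.68020143 0.17675132 0.08694159] go ([np.float64(1.9), np.float64(-0.2), np.float64(55.9), np.float64(0.0007)], 'q6', np.float64(-1.386))
```

```bash
python3 -m crank '1.5 0 0 0 45; 1.5 0 0 0 45; 1.5 0 10 0 45; 1.5 0 20 0 45; 1.5 0 28 0 45; 1.5 0 36 0 45; 1.5 0 43 0 45; 1.5 0 48 0 45' | sed -n '2,4p'; python3 -m crank '0 0 2 0 45; 0 0 4 0 45; 0 0 6 0 45; 0 0 8 0 45; 0 0 9 0 45; 0 0 9 0 45; 0 0 9 0 45; 0 0 9 0 45' | sed -n '2,4p'
```

```text
ee_pos: [0.6765, 0.1766, 0.0352]
tool_rot: [0.044, 0.999, -0.0, -0.001]
ft_force: [-0.7, 0.4, -3.0]
ee_pos: [0.6778, 0.1768, 0.0295]
tool_rot: [0.044, 0.999, 0.0, 0.001]
ft_force: [-1.9, -0.7, 7.0]
```

```bash
python3 -m crank '0 0 0 0 85; 0 0 0 0 85; 0 0 0 0 85; 0 0 0 0 85; 0 0 0 0 85; 0 0 -35 0 85; 0 0 -75 0 85; 0 0 -110 0 85' | sed -n '2p;4,5p'; python3 -m crank '6 -25 0 0 0; 13 -50 0 0 0; 20 -80 0 0 0; 28 -110 0 0 0; 36 -140 0 0 0; 43 -170 0 0 0; 47 -186 0 0 0; 47 -186 0 0 0' | sed -n '2p'; python3 -m crank '0 0 10 0 0; 0 0 30 0 0; 0 0 50 0 0; 0 0 60 0 0; 0 0 60 0 0; 0 0 60 0 0; 0 0 60 0 0; 0 0 60 0 0' | sed -n '2,5p'
python3 - <<'E'
from h import *
print(go([.6143,-.0043,.035],1.4813))
p=shot("scene");cv2.imwrite("pics/sc2.png",cv2.resize(p["color"][110:280,220:380],None,fx=3.5,fy=3.5))
E
```

```text
ee_pos: [0.677, 0.1767, 0.1387]
ft_force: [0.6, 0.3, 0.8]
gripper_width: 0.994
ee_pos: [0.6129, -0.0079, 0.1379]
ee_pos: [0.615, -0.0041, 0.079]
tool_rot: [0.044, 0.999, -0.0, 0.001]
ft_force: [0.0, -0.4, 0.4]
gripper_width: -0.002
([np.float64(0.8), np.float64(-0.2), np.float64(44.0), np.float64(0.0012)], 'q6', np.float64(-1.671))
```

View pics/sc2.png

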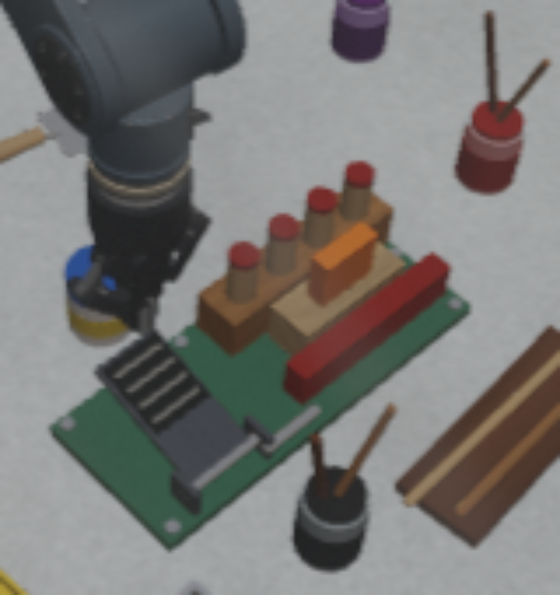

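The caul (345,265 in the crop) stands in the gap with four pegs home, and the shut fingers are over the treadle's end at (150,340). Pressing.

```bash
python3 -m crank '0 0 20 0 0; 0 0 40 0 0; 0 0 50 0 0; 0 0 58 0 0; 0 0 65 0 0; 0 0 72 0 0; 0 0 79 0 0; 0 0 83 0 0' | sed -n '2p;4p'; python3 -m crank '0 0 3 0 0; 0 0 6 0 0; 0 0 8 0 0; 0 0 8 0 0; 0 0 8 0 0; 0 0 8 0 0; 0 0 8 0 0; 0 0 8 0 0' | sed -n '2p;4p'
```

```text
ee_pos: [0.6117, -0.0041, -0.003]
ft_force: [-11.8, 1.4, 42.9]
ee_pos: [0.6118, -0.0041, -0.0035]
ft_force: [-18.1, 1.6, 56.1]
```

```bash
python3 -m crank '0 0 -3 0 0; 0 0 -3 0 0; 0 0 -3 0 0; 0 0 -3 0 0; 0 0 -3 0 0; 0 0 -3 0 0; 0 0 -3 0 0; 0 0 -3 0 0' | sed -n '2p;4p'; python3 -m crank '0 0 0 0 0; 0 0 0 0 0; 0 0 0 0 0; 0 0 0 0 0; 0 0 0 0 0; 0 0 0 0 0; 0 0 0 0 0; 0 0 0 0 0' | sed -n '1,2p;4p'
python3 - <<'E'
from h import *
p=shot("scene")
for q in bot.outline_of(p,"caul")[:1]:
    X=cloud(p,q["mask"]);t=X[X[:,2]>.1];print("fin",t.mean(0),t[:,2].max())
E
python3 -m crank '0 0 -5 0 0; 0 0 -10 0 0; 0 0 -16 0 0; 0 0 -22 0 0; 0 0 -28 0 0; 0 0 -50 0 0; 0 0 -80 0 0; 0 0 -115 0 0' | sed -n '1,2p;4p'
```

```text
ee_pos: [0.6118, -0.0041, -0.003]
ft_force: [-14.3, 1.7, 41.0]
clock: 73.32
ee_pos: [0.6118, -0.0041, -0.003]
ft_force: [-15.4, 0.8, 42.1]
fin [0.67766041 0.17236076 0.10925032] 0.11567610247357363
clock: 74.08
ee_pos: [0.613, -0.0043, 0.1049]
ft_force: [0.5, -0.3, 0.3]
```

```bash
python3 -m crank '-6 25 -15 0 85; -13 50 -15 0 85; -20 80 -15 0 85; -28 110 -15 0 85; -36 140 -15 0 85; -43 165 -15 0 85; -49 185 -15 0 85; -49 185 -15 0 85' | sed -n '2p'; python3 -m crank '0 0 0 0 85; 0 0 0 0 85; 0 0 0 0 85; 0 0 0 0 85; 0 0 0 0 85; 0 0 0 0 85; 0 0 0 0 85; 0 0 0 0 85' | sed -n '2,3p'
cat > caul.py <<'E'
from h import *
import sys
p=shot("wrist")
h=cv2.cvtColor(p["color"],cv2.COLOR_BGR2HSV);m=(h[...,0]>4)&(h[...,0]<20)&(h[...,1]>150)&(h[...,2]>60)
X=cloud(p,m);zl=float(sys.argv[1]);t=X[np.abs(X[:,2]-zl)<.005];r=cv2.minAreaRect((t[:,:2]*1000).astype(np.float32));print("fin",len(t),r)
print(go([r[0][0]/1e3,r[0][1]/1e3,float(sys.argv[2])],float(sys.argv[3])))
E
python3 caul.py .110 .030 1.4813
```

```text
ee_pos: [0.681, 0.1801, 0.1205]
ee_pos: [0.6792, 0.1752, 0.12]
tool_rot: [0.045, 0.999, 0.0, 0.0]
fin 2160 ((681.5328979492188, 108.5546875), (117.46112060546875, 306.11895751953125), 35.45344161987305)
([np.float64(-8.3), np.float64(-66.3), np.float64(90.0), np.float64(0.0004)], 'q6', np.float64(-1.388))
```

```bash
sed -i 's/t=X\[np.abs(X\[:,2\]-zl)<.005\]/e=bot.read_state()["ee_pos"];t=X[(np.abs(X[:,2]-zl)<.005)\&(np.abs(X[:,0]-e[0])<.025)\&(np.abs(X[:,1]-e[1])<.045)]/' caul.py; python3 caul.py .110 .030 1.4813
```

```text
fin 1987 ((673.89501953125, 176.24143981933594), (59.78893280029297, 20.25507164001465), 84.84214782714844)
([np.float64(5.3), np.float64(0.3), np.float64(90.0), np.float64(0.0006)], 'q6', np.float64(-1.388))
```

```bash
python3 -m crank '5 0 30 0 85; 5 0 60 0 85; 5 0 80 0 85; 5 0 90 0 85; 5 0 90 0 85; 5 0 90 0 85; 5 0 90 0 45; 5 0 90 0 45' | sed -n '2p;4p'; python3 -m crank '0 0 0 0 45; 0 0 0 0 45; 0 0 0 0 45; 0 0 0 0 45; 0 0 0 0 45; 0 0 0 0 45; 0 0 0 0 45; 0 0 0 0 45' | sed -n '2p;4,6p'
```

```text
ee_pos: [0.6758, 0.1762, 0.032]
ft_force: [-0.1, 0.4, -0.3]
ee_pos: [0.676, 0.1763, 0.0322]
ft_force: [-0.4, 0.8, 5.6]
gripper_width: 0.694
finger_force: 65.6
```

```bash
python3 -m crank '-2 0 0 0 45; -2 0 -15 0 45; -2 0 -40 0 45; -2 0 -70 0 45; -2 0 -100 0 45; -2 0 -128 0 45; -2 0 -128 0 45; -2 0 -128 0 45' | sed -n '2p;4,6p'
python3 - <<'E'
from h import *
p=dict(np.load("pegs.npz"));h=cv2.cvtColor(p["color"],cv2.COLOR_BGR2HSV);m=(h[...,0]>18)&(h[...,0]<34)&(h[...,1]>170)&(h[...,2]>50)
m=cv2.morphologyEx(m.astype(np.uint8),cv2.MORPH_OPEN,np.ones((3,3)))
n,l,st,c=cv2.connectedComponentsWithStats(m);i=1+st[1:,4].argmax();print(st[i])
X=cloud(p,l==i);t=X[(X[:,2]>.013)&(X[:,2]<.022)];print(len(t),cv2.minAreaRect((t[:,:2]*1000).astype(np.float32)))
f=X[X[:,2]<.009];print(cv2.minAreaRect((f[:,:2]*1000).astype(np.float32)),np.median(f[:,2]))
p=shot("scene")
for t in ["gluepot","tray"]:
    q=bot.outline_of(p,t)[0];X=cloud(p,q["mask"]);X=X[X[:,2]>.065] if t=="gluepot" else X;print(t,q["p"],X.mean(0),cv2.minAreaRect((X[:,:2]*1000).astype(np.float32)))
E
```

```text
ee_pos: [0.6771, 0.1759, 0.1598]
ft_force: [-0.9, 0.9, -2.3]
gripper_width: 0.693
finger_force: 66.2
[248 263  10   6  43]
15 ((529.0845336914062, 68.96147155761719), (1.363847255706787, 12.849586486816406), 85.53369140625)
((0.0, 0.0), (0.0, 0.0), 0.0) nan
gluepot 0.89 [0.52929932 0.03780125 0.07221321] ((528.4024047851562, 39.2939453125), (56.7967643737793, 60.62972640991211), 45.0494270324707)
tray 0.79 [ 0.62795358 -0.28647416  0.00734832] ((621.845703125, -281.7106018066406), (186.9596405029297, 164.3213348388672), 88.9691162109375)
  return _methods._mean(a, axis=axis, dtype=dtype,
  ret = ret.dtype.type(ret / rcount)
```

The pot was knocked to about (528,38). I'll re-measure it before grasping. Carrying the caul to the tray now.

```bash
python3 -m crank '0 -30 0 0.12 45; 1 -65 0 0.24 45; 2 -100 0 0.36 45; 2 -135 0 0.48 45; 3 -170 0 0.6 45; 3 -205 0 0.72 45; 4 -240 0 0.84 45; 4 -275 0 0.96 45' | sed -n '2p;5,6p'; python3 -c "
from h import *
print(go([.6245,-.29,.16],-.018))"
```

```text
ee_pos: [0.6457, -0.0988, 0.1554]
gripper_width: 0.691
finger_force: 66.1
([np.float64(-155.8), np.float64(-112.8), np.float64(-4.8), np.float64(0.5341)], 'q6', np.float64(-0.839))
```

```bash
python3 -m crank '-26 -19 -2 0.12 45; -52 -38 -5 0.24 45; -78 -57 -5 0.36 45; -104 -75 -5 0.48 45; -130 -94 -5 0.53 45; -156 -113 -5 0.53 45; -156 -113 -5 0.53 45; -156 -113 -5 0.53 45' | sed -n '2p;5,6p';python3 -m crank '0 0 0 0 45; 0 0 0 0 45; 0 0 0 0 45; 0 0 0 0 45; 0 0 0 0 45; 0 0 0 0 45; 0 0 0 0 45; 0 0 0 0 45' | sed -n '2,3p'
python3 - <<'E'
from h import *
p=shot("wrist");np.savez("tray.npz",**p);cv2.imwrite("pics/tray.png",p["color"]);print(bot.read_state()["ee_pos"])
h=cv2.cvtColor(p["color"],cv2.COLOR_BGR2HSV);m=(h[...,0]>20)&(h[...,0]<34)&(h[...,1]>170)&(h[...,2]>40)
X=cloud(p,m);X=X[(X[:,2]<.03)&(np.abs(X[:,0]-.6245)<.12)&(np.abs(X[:,1]+.285)<.13)]
for a,b in [(.013,.022),(-.005,.009)]:
    t=X[(X[:,2]>a)&(X[:,2]<b)];print(len(t),t.min(0),t.max(0),cv2.minAreaRect((t[:,:2]*1000).astype(np.float32)))
E
```

```text
ee_pos: [0.6259, -0.2909, 0.1603]
gripper_width: 0.696
finger_force: 66.1
ee_pos: [0.6278, -0.2891, 0.1632]
tool_rot: [0.71, 0.704, -0.0, 0.0]
[ 0.62767483 -0.28917861  0.16308398]
192 [ 0.55359286 -0.30045289  0.01303011] [ 0.69799783 -0.19635265  0.01876261] ((625.47412109375, -249.30264282226562), (104.10791778564453, 144.08929443359375), 89.25077056884766)
43 [ 0.55619285 -0.29518948  0.00549986] [ 0.69722037 -0.1990867   0.00898916] ((626.909912109375, -246.76934814453125), (94.19634246826172, 141.2183837890625), 88.92044830322266)
```

View pics/tray.png

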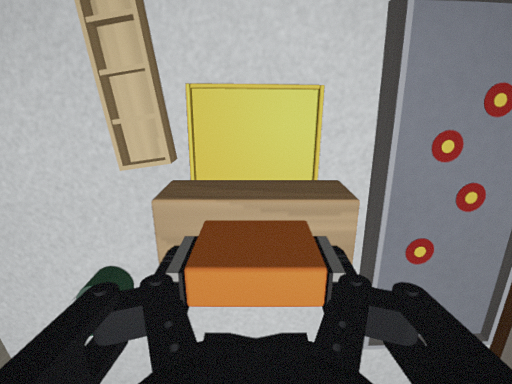

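The tray's near edge is at row 85 (y≈-0.196), so its centre is about (625,-286). The block will go in the far half and the pot in the near half.

```bash
python3 fin.py .6247 -.331 .05 -.018
```

```text
fin top z -78.0 ((0.8480072021484375, -0.19144058227539062), (60.020484924316406, 20.691373825073242), 89.80990600585938)
ee [ 0.62766331 -0.28921781  0.16309133] go ([np.float64(-42.6), np.float64(-2.5), np.float64(113.1), np.float64(0.0101)], 'q6', np.float64(-0.585))
```

```bash
python3 -m crank '-20 -1 0 0.01 45; -42.6 -2.5 20 0.01 45; -42.6 -2.5 55 0.01 45; -42.6 -2.5 85 0.01 45; -42.6 -2.5 105 0.01 45; -42.6 -2.5 113 0.01 45; -42.6 -2.5 113 0.01 45; -42.6 -2.5 113 0.01 45' | sed -n '2p;4p'; python3 fin.py .6247 -.331 .022 -.018
```

```text
ee_pos: [0.6253, -0.3327, 0.0504]
ft_force: [0.3, 0.0, -1.3]
fin top z -78.0 ((1.074385643005371, -0.1138153076171875), (59.933128356933594, 20.3458309173584), 89.92390441894531)
ee [ 0.62608216 -0.33306618  0.05164485] go ([np.float64(1.0), np.float64(-1.4), np.float64(29.6), np.float64(-0.0001)], 'q6', np.float64(-0.628))
```

```bash
python3 -m crank '1 -1.4 5 0 45; 1 -1.4 12 0 45; 1 -1.4 18 0 45; 1 -1.4 23 0 45; 1 -1.4 27 0 45; 1 -1.4 30 0 45; 1 -1.4 31 0 45; 1 -1.4 31 0 45' | sed -n '2p;4p'
```

```text
ee_pos: [0.6232, -0.3306, 0.0223]
ft_force: [-6.4, 3.3, 13.3]
```

```bash
python3 -m crank '0 0 -1 0 85; 0 0 -1 0 85; 0 0 -1 0 85; 0 0 -1 0 85; 0 0 -1 0 85; 0 0 -40 0 85; 0 0 -80 0 85; 0 0 -120 0 85' | sed -n '2p;4p'; python3 -m crank '38 -11 0 0 85; 77 -23 0 0 85; 116 -35 0 0 85; 155 -47 0 0 85; 194 -59 0 0 85; 233 -70 0 0 85; 272 -82 0 0 85; 300 -90 0 0 85' | sed -n '2p'; python3 -m crank '30 -10 0 0 85; 30 -10 0 0 85; 30 -10 0 0 85; 30 -10 0 0 85; 30 -10 0 0 85; 30 -10 0 0 85; 30 -10 0 0 85; 30 -10 0 0 85' | sed -n '2p'
cat > pot.py <<'E'
from h import *
p=shot("wrist");print(bot.read_state()["ee_pos"])
h=cv2.cvtColor(p["color"],cv2.COLOR_BGR2HSV);m=(h[...,0]>105)&(h[...,0]<130)&(h[...,1]>150)
X=cloud(p,m);t=X[(X[:,2]>.066)&(X[:,2]<.08)];c=cv2.minEnclosingCircle((t[:,:2]*1000).astype(np.float32));print(len(t),np.median(t[:,2]),c)
print(go([c[0][0]/1e3,c[0][1]/1e3,-.017],-.018))
E
python3 pot.py
```

```text
ee_pos: [0.6226, -0.3303, 0.1384]
ft_force: [1.4, -1.1, -0.7]
ee_pos: [0.5367, -0.0261, 0.1388]
ee_pos: [0.5297, -0.0, 0.1389]
[5.29577419e-01 1.50810756e-04 1.38889156e-01]
3334 0.07088581154233199 ((549.6982421875, 34.210975646972656), 53.869728088378906)
([np.float64(34.4), np.float64(19.5), np.float64(155.9), np.float64(-0.0012)], 'q6', np.float64(-0.192))
```

```bash
sed -i 's/t=X\[(X\[:,2\]>.066)&(X\[:,2\]<.08)\]/t=X[(X[:,2]>.066)\&(X[:,2]<.08)\&(np.hypot(X[:,0]-.528,X[:,1]-.038)<.045)]/' pot.py; python3 pot.py
python3 - <<'E'
from h import *
p=shot("scene")
q=bot.outline_of(p,"caul")[0];X=cloud(p,q["mask"]);t=X[(X[:,2]>.085)];print(q["p"],t.mean(0),t[:,2].max())
E
```

```text
[5.29491185e-01 3.10130092e-04 1.38905082e-01]
3309 0.07087873104467018 ((525.755126953125, 40.12746047973633), 29.657588958740234)
([np.float64(39.7), np.float64(-4.5), np.float64(155.9), np.float64(-0.001)], 'q6', np.float64(-0.192))
0.71 [ 0.62804226 -0.33093866  0.09939196] 0.1071374158189844
```

```bash
python3 -m crank '20 -2 0 0 85; 39.7 -4.5 30 0 85; 39.7 -4.5 65 0 85; 39.7 -4.5 100 0 85; 39.7 -4.5 130 0 85; 39.7 -4.5 151 0 85; 39.7 -4.5 151 0 85; 39.7 -4.5 151 0 85' | sed -n '2p;4p'; python3 -m crank '0 0 0 0 85; 0 0 0 0 85; 0 0 0 0 45; 0 0 0 0 45; 0 0 0 0 45; 0 0 0 0 45; 0 0 0 0 45; 0 0 0 0 45' | sed -n '2p'; python3 -m crank '0 0 0 0 45; 0 0 0 0 45; 0 0 0 0 45; 0 0 0 0 45; 0 0 0 0 45; 0 0 0 0 45; 0 0 -30 0 45; 0 0 -60 0 45' | sed -n '2p;4,6p'
```

```text
ee_pos: [0.5249, 0.0407, -0.0128]
ft_force: [-0.3, -0.3, -0.3]
ee_pos: [0.5264, 0.0406, -0.0104]
ee_pos: [0.5237, 0.0408, 0.0475]
ft_force: [0.7, -0.2, -1.3]
gripper_width: 0.698
finger_force: 66.0
```

```bash
python3 -m crank '0 0 -30 0 45; -35 13 -45 0 45; -70 27 -45 0 45; -105 40 -45 0 45; -140 53 -45 0 45; -175 67 -45 0 45; -210 80 -45 0 45; -245 93 -45 0 45' | sed -n '2p'; python3 -m crank '-30 11 0 0 45; -38 14.5 0 0 45; -38 14.5 30 0 45; -38 14.5 55 0 45; -38 14.5 70 0 45; -38 14.5 70 0 45; -38 14.5 70 0 45; -38 14.5 70 0 45' | sed -n '2p;4,6p'; python3 -c "
from h import *
print(go([.6263,-.244,-.005],-.018))"
```

```text
ee_pos: [0.614, -0.2075, 0.0933]
ee_pos: [0.6287, -0.2443, 0.0241]
ft_force: [0.6, 0.4, -2.1]
gripper_width: 0.698
finger_force: 66.2
([np.float64(0.2), np.float64(-2.5), np.float64(29.1), np.float64(0.0003)], 'q6', np.float64(-0.518))
```

```bash
python3 -m crank '0 -2.5 5 0 45; 0 -2.5 12 0 45; 0 -2.5 18 0 45; 0 -2.5 23 0 45; 0 -2.5 27 0 45; 0 -2.5 29 0 45; 0 -2.5 30 0 45; 0 -2.5 30 0 45' | sed -n '2p;4p'
```

```text
ee_pos: [0.6252, -0.2441, -0.0052]
ft_force: [-4.4, 1.6, 8.2]
```

Pot is down. Release it, rise and check.

```bash
python3 -m crank '0 0 0 0 85; 0 0 0 0 85; 0 0 0 0 85; 0 0 0 0 85; 0 0 0 0 85; 0 0 0 0 85; 0 0 -30 0 85; 0 0 -65 0 85' | sed -n '2p;4,5p'; python3 -m crank '0 0 -40 0 85; 0 0 -80 0 85; 0 0 -120 0 85; -0 -30 -140 0 85; 0 -60 -140 0 85; 0 -90 -140 0 85; 0 -110 -140 0 85; 0 -110 -140 0 85' | sed -n '1,2p'
python3 - <<'E'
from h import *
p=shot("scene");q=shot("side")
for P in (p,q):
    for t,lo in [("caul",.09),("gluepot",.07)]:
        o=bot.outline_of(P,t)
        if o: X=cloud(P,o[0]["mask"]);X=X[X[:,2]>lo];print(t,o[0]["p"],X.mean(0))
cv2.imwrite("pics/end.png",np.hstack([cv2.resize(p["color"][110:350,130:390],(400,370)),cv2.resize(q["color"][110:310,200:420],(400,370))]))
E
```

```text
ee_pos: [0.6227, -0.2427, 0.055]
ft_force: [0.0, -0.6, 0.7]
gripper_width: 0.999
clock: 88.68
ee_pos: [0.5111, -0.241, 0.198]
caul 0.76 [ 0.62738174 -0.33036632  0.10034407]
gluepot 0.56 [ 0.62814543 -0.24608918  0.07718247]
caul 0.76 [ 0.61822872 -0.33308853  0.09992573]
gluepot 0.72 [ 0.62041302 -0.24798758  0.0765372 ]
```

View pics/end.png

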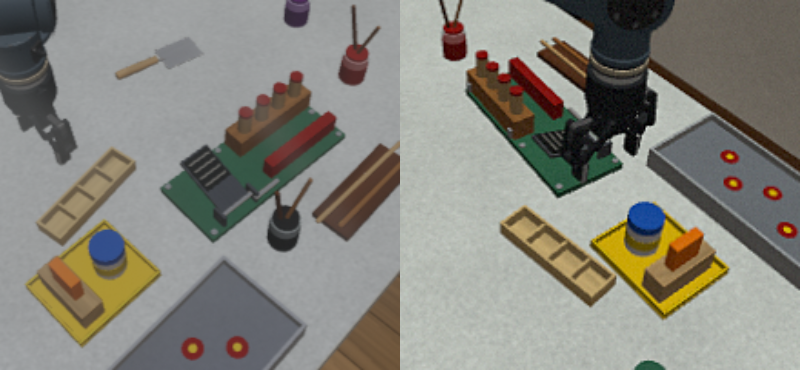

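Both views show the pot (left view: 107,250) and the caul (72,290) upright in the tray. The four pegs are home, the treadle is up, and the jars and knife have not moved.

```bash
python3 -c "
from bench import bot
print(bot.close_job())"
```

```text
the job is handed in; nothing more can be done
None
```

The job is handed in, with no verdict returned: four pegs home, treadle held on its stop for over a second with the block in the gap, then block and glue pot stood upright in the tray; ink jars and palette knife look undisturbed in the final views.

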